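Close up the tested modules

ROBOT

A 7-joint arm with a two-finger parallel gripper is mounted at the origin on the work surface. World frame = base frame: x ahead of the robot, y to its left, z up, the work surface at z = 0. Lengths are in mm, angles in degrees, forces in N, time in s.
With the tool pointing down it reaches from about 350 to 775 mm from the base axis. Payload 3.1 kg.
Tool frame: the origin (TCP) lies between the finger pads; the fingertips stand 11 mm ahead of it and the grasp point (between the pads) lies 8 mm behind it (robot.tips_ahead is the distance from the TCP to the fingertips, in mm); z points along the fingers, y is the line along which they close (so a half turn about z gives the same grasp; the last joint's range is limited). The gripper opens to 85 mm and grips with 20 to 120 N. Pads are 22 mm wide; open, the fingers measure 114 mm over their backs; the gripper's body (76 mm by 85 mm) begins 54 mm behind the grasp point. The pads swing forward as they close: fully open they stand 13 mm farther back than shut.
Start: joints at [69.689, 17.813, 0.802, 86.603, -0.252, 75.585, -1.558], TCP at [169.281, -523.317, 242.304] pointing down, gripper open.
Joint ranges: [-154.91, 154.91], [-16.99, 109.72], [-72.82, 74.43], [7.12, 147.25], [-82.49, 262.49], [11.32, 116.49], [-174.64, 174.64]. Speed limits (degrees/s): [159.86, 159.86, 180, 180, 180, 180, 180].

INTERFACE

Orientations are given as [roll, pitch, yaw] about the fixed x, y, z axes, in that order (R = Rz(yaw) Ry(pitch) Rx(roll)).
In Python, from workcell import robot gives the robot as it stands.
- The arm moves only by the tool apply_moves, never from a script. Its arguments are lists of equal length, an entry for each row: "linear": the shift along the tool's x, y, z as a fraction of full scale, a list of three; "yaw": the turn about the tool's z as a fraction of full scale; "claw": the opening, from -1 (shut) to 1 (fully open). In form: {"linear": [[dx, dy, dz], ...], "yaw": [yaw, ...], "claw": [claw, ...]}. A call has 1 to 5 rows; each row is the pose to reach, as a shift and turn from the pose commanded when the call began, along the tool's axes at that moment; what a row does not reach only later rows make up. Full scale, the value 1, is 25 cm for a shift and 60 degrees for a turn. A row lasts 1/8 s, in which the tool goes at most 62.5 mm and 10.7 degrees, less where a joint would pass 70% of its speed; a pose out of reach is approached as far as the arm can. A call with a number of a shift or a turn outside -1 to 1 is refused whole. A call with a gripper value outside its range is refused whole. The fingers move at their own pace and stop on an object; "newtons" is the grip in N (left out, the last holds). Time passes only in rows, so rows that repeat a pose let the fingers close. It gives the time, the measured TCP pose, the force, the opening and the grip force at its end, in the units of the state.
- robot.read_state(): the state, without advancing time (a new reading comes with each control period).
- robot.camera(name): name is "side" or "top"; returns a dict with "color" (400x640x3 uint8, blue, green, red), "vfov" (degrees; the focal length in pixels is half the picture's height over the tangent of half this angle, whatever the lens; pixels are square), "cx", "cy" (the principal point, pixels), "D" ([k1, k2, p1, p2, k3] as OpenCV has them; the pictures are not rectified), "position" and "attitude" of the camera in the world. Camera axes: x right, y down, z forward; pixel columns grow to the right and rows downward; lengths in mm; the calibration is good to about 2 mm. A picture is of the moment at which its call begins. There is no depth.
- robot.sign_off(): hands the job in; it is judged then, once.
The state is a dict: "t": time; "joints": joint angles; "joint_vel": joint speeds; "effort": joint torques, N m; "tcp_pos": TCP position; "tcp_rot": TCP orientation; "ft_force": force on the tool from outside, world axes, zero at the start; "wrist_torque": the same for the moment, N m; "width": opening from 0.0 (shut) to 1.0 (fully open); "gripper_force": force on a finger pad.
Only numpy, scipy, OpenCV 4.12 (cv2) and the standard library are available. Lean on these libraries where they do the work, as an engineer would, in place of code of your own. Each camera call takes 0.05 s, during which the arm holds its last target. There are 200 camera calls.

TASK

Testing is finished: first switch the isolator lever fully over to off. Then pull every test card out of its housing and hang it by its eye on a peg of the rack, and lay a cover on each of the three housings, square and with its edges flush all round. Do not disturb the other things on the bench.

Things in the scene. Friction and masses are not known exactly. Their poses are not given: they have to be found in the camera images.
- isolator (a joint): angle of the black ball-ended isolator lever: 0 = on (leaning towards the side with -x of isolator_base), 1.0 = off, the end stop (leaning to its +x). Stiff: it stays where it is left. It turns about the base's y axis, 22 mm above the bench
- isolator_tip (a point): centre of the lever's ball end (26 mm diameter, on a 10 mm rod 80 mm from the pivot; 92 mm above the bench at either end of the swing, 102 mm at mid-swing)
- isolator_base: fixed grey block of the isolator, 70 (x) x 50 (y) x 25 mm, origin at the centre of its underside; the lever swings along its x axis
- housing_1: fixed open-topped aluminium housing with a circuit board in it, 120 (x) x 100 (y) x 40 mm, walls 5 mm, origin at the centre of its underside, rim at z = 40 mm. Inside, a black card socket (a 7.5 mm slot along x through the middle, from 5 to 27 mm high) that may hold a test card
- housing_2: fixed open-topped aluminium housing with a circuit board in it, 120 (x) x 100 (y) x 40 mm, walls 5 mm, origin at the centre of its underside, rim at z = 40 mm. Inside, a black card socket (a 7.5 mm slot along x through the middle, from 5 to 27 mm high) that may hold a test card
- housing_3: fixed open-topped aluminium housing with a circuit board in it, 120 (x) x 100 (y) x 40 mm, walls 5 mm, origin at the centre of its underside, rim at z = 40 mm. Inside, a black card socket (a 7.5 mm slot along x through the middle, from 5 to 27 mm high) that may hold a test card
- cover_1: loose plain aluminium cover, a plate 120 (x) x 100 (y) x 5 mm with a central grip rib 60 (x) x 14 (y) x 25 mm standing on it (top 30 mm above the underside), 220 g, origin at the centre of its underside; all covers and housings are alike, any cover fits any housing, either way round
- cover_2: loose plain aluminium cover, a plate 120 (x) x 100 (y) x 5 mm with a central grip rib 60 (x) x 14 (y) x 25 mm standing on it (top 30 mm above the underside), 220 g, origin at the centre of its underside; all covers and housings are alike, any cover fits any housing, either way round
- cover_3: loose plain aluminium cover, a plate 120 (x) x 100 (y) x 5 mm with a central grip rib 60 (x) x 14 (y) x 25 mm standing on it (top 30 mm above the underside), 220 g, origin at the centre of its underside; all covers and housings are alike, any cover fits any housing, either way round
- card_1: test card, absent in some runs: a stiff green board 60 (x) x 6 (y) x 110 (z) mm, 60 g, standing upright in the socket of a housing at the start (22 mm deep in the slot); origin at the middle of its lower edge. Has an eye: a rectangular through-hole 24 mm wide (x) and 18 mm high, centred 80 mm above the lower edge, with a solid 21 mm strip above it
- eye_1 (a point): centre of the eye of card 1; the eye runs through along the card's y axis
- card_2: test card, absent in some runs: a stiff green board 60 (x) x 6 (y) x 110 (z) mm, 60 g, standing upright in the socket of a housing at the start (22 mm deep in the slot); origin at the middle of its lower edge. Has an eye: a rectangular through-hole 24 mm wide (x) and 18 mm high, centred 80 mm above the lower edge, with a solid 21 mm strip above it
- eye_2 (a point): centre of the eye of card 2; the eye runs through along the card's y axis
- card_3: test card, absent in some runs: a stiff green board 60 (x) x 6 (y) x 110 (z) mm, 60 g, standing upright in the socket of a housing at the start (22 mm deep in the slot); origin at the middle of its lower edge. Has an eye: a rectangular through-hole 24 mm wide (x) and 18 mm high, centred 80 mm above the lower edge, with a solid 21 mm strip above it
- eye_3 (a point): centre of the eye of card 3; the eye runs through along the card's y axis
- rack: fixed dark steel hanging rack: base 100 x 260 x 12 mm and a cross bar (along y, 14 x 20 mm, top at 150 mm) carrying three steel pegs that point to the rack's -x; origin at bench height below the bar's front
- peg_1 (a point): middle of a peg's axis (the one on the +y side), 144 mm above the bench, axes as the rack's. The peg is a round rod 8 mm thick, from 37 mm on the +x side of this point (at the bar) to its free end 35 mm on the -x side, rising 4 mm from here to the free end; pegs are 80 mm apart
- peg_2 (a point): middle of a peg's axis (the middle one), 144 mm above the bench, axes as the rack's. The peg is a round rod 8 mm thick, from 37 mm on the +x side of this point (at the bar) to its free end 35 mm on the -x side, rising 4 mm from here to the free end; pegs are 80 mm apart
- peg_3 (a point): middle of a peg's axis (the one on the -y side), 144 mm above the bench, axes as the rack's. The peg is a round rod 8 mm thick, from 37 mm on the +x side of this point (at the bar) to its free end 35 mm on the -x side, rising 4 mm from here to the free end; pegs are 80 mm apart
- cleaner: bystander: bottle 50 mm across, 120 mm tall
- spool: bystander: grey wire spool 48 mm across, 34 mm tall
- tub: bystander: small white tub 44 mm across, 30 mm tall
- flux: bystander: small amber jar 32 mm across, 45 mm tall
Things that resemble listed ones, but are neither listed nor needed, are in the scene too. Leave any orange look-alike of the cover_3 alone. What is shaped like the cover_2 but yellow is not meant.

How it is judged (in metres and radians):
On the way:
1. the isolator lever is switched off (value of joint isolator above 0.85 rad), for 0.2 s.
At the end, for the whole second after the job is handed in: Lever beyond 0.85 rad. Each card present hangs still on a peg: eye centre within 32 mm of the peg middle along it, 16 mm sideways, 14 mm below to 4 mm above; card within 0.25 rad of upright. Each cover lies still on a housing, down on the rim, within 4 mm of centre and 0.07 rad of square (value of joint isolator above 0.85 rad and ((x of eye_1 in the frame of peg_1 between -0.032 and 0.032 m and y of eye_1 in the frame of peg_1 between -0.016 and 0.016 m and z of eye_1 in the frame of peg_1 between -0.014 and 0.004 m) or (x of eye_1 in the frame of peg_2 between -0.032 and 0.032 m and y of eye_1 in the frame of peg_2 between -0.016 and 0.016 m and z of eye_1 in the frame of peg_2 between -0.014 and 0.004 m) or (x of eye_1 in the frame of peg_3 between -0.032 and 0.032 m and y of eye_1 in the frame of peg_3 between -0.016 and 0.016 m and z of eye_1 in the frame of peg_3 between -0.014 and 0.004 m)) and ((x of eye_2 in the frame of peg_1 between -0.032 and 0.032 m and y of eye_2 in the frame of peg_1 between -0.016 and 0.016 m and z of eye_2 in the frame of peg_1 between -0.014 and 0.004 m) or (x of eye_2 in the frame of peg_2 between -0.032 and 0.032 m and y of eye_2 in the frame of peg_2 between -0.016 and 0.016 m and z of eye_2 in the frame of peg_2 between -0.014 and 0.004 m) or (x of eye_2 in the frame of peg_3 between -0.032 and 0.032 m and y of eye_2 in the frame of peg_3 between -0.016 and 0.016 m and z of eye_2 in the frame of peg_3 between -0.014 and 0.004 m)) and ((x of eye_3 in the frame of peg_1 between -0.032 and 0.032 m and y of eye_3 in the frame of peg_1 between -0.016 and 0.016 m and z of eye_3 in the frame of peg_1 between -0.014 and 0.004 m) or (x of eye_3 in the frame of peg_2 between -0.032 and 0.032 m and y of eye_3 in the frame of peg_2 between -0.016 and 0.016 m and z of eye_3 in the frame of peg_2 between -0.014 and 0.004 m) or (x of eye_3 in the frame of peg_3 between -0.032 and 0.032 m and y of eye_3 in the frame of peg_3 between -0.016 and 0.016 m and z of eye_3 in the frame of peg_3 between -0.014 and 0.004 m)) and angle between each of card_1, card_2, card_3's own z axis and vertical below 0.25 rad and linear speed of each of card_1, card_2, card_3 below 0.03 m/s and ((horizontal distance between cover_1 and housing_1 below 0.004 m and angle between the x axis of cover_1 and the x axis of housing_1, either way round below 0.07 rad and z of cover_1 in the frame of housing_1 between 0.037 and 0.043 m) or (horizontal distance between cover_1 and housing_2 below 0.004 m and angle between the x axis of cover_1 and the x axis of housing_2, either way round below 0.07 rad and z of cover_1 in the frame of housing_2 between 0.037 and 0.043 m) or (horizontal distance between cover_1 and housing_3 below 0.004 m and angle between the x axis of cover_1 and the x axis of housing_3, either way round below 0.07 rad and z of cover_1 in the frame of housing_3 between 0.037 and 0.043 m)) and ((horizontal distance between cover_2 and housing_1 below 0.004 m and angle between the x axis of cover_2 and the x axis of housing_1, either way round below 0.07 rad and z of cover_2 in the frame of housing_1 between 0.037 and 0.043 m) or (horizontal distance between cover_2 and housing_2 below 0.004 m and angle between the x axis of cover_2 and the x axis of housing_2, either way round below 0.07 rad and z of cover_2 in the frame of housing_2 between 0.037 and 0.043 m) or (horizontal distance between cover_2 and housing_3 below 0.004 m and angle between the x axis of cover_2 and the x axis of housing_3, either way round below 0.07 rad and z of cover_2 in the frame of housing_3 between 0.037 and 0.043 m)) and ((horizontal distance between cover_3 and housing_1 below 0.004 m and angle between the x axis of cover_3 and the x axis of housing_1, either way round below 0.07 rad and z of cover_3 in the frame of housing_1 between 0.037 and 0.043 m) or (horizontal distance between cover_3 and housing_2 below 0.004 m and angle between the x axis of cover_3 and the x axis of housing_2, either way round below 0.07 rad and z of cover_3 in the frame of housing_2 between 0.037 and 0.043 m) or (horizontal distance between cover_3 and housing_3 below 0.004 m and angle between the x axis of cover_3 and the x axis of housing_3, either way round below 0.07 rad and z of cover_3 in the frame of housing_3 between 0.037 and 0.043 m)) and angle between each of cover_1, cover_2, cover_3's own z axis and vertical below 0.03 rad and linear speed of each of cover_1, cover_2, cover_3 below 0.02 m/s); the robot touches nothing.
It fails at once if a test card is pulled while the isolator is still on (value of joint isolator below 0.7 rad and distance of any of card_1, card_2, card_3 from where it was at the start of the episode above 0.04 m).
It fails at once if a bystander (bottle, spool, tub or jar) is pushed more than 50 mm away (distance of any of cleaner, spool, tub, flux from where it was at the start of the episode above 0.05 m).
Of card_1, card_2, card_3 only 2 to 3 are there at a start; the rules pass over those that are not, and their reading is None.
At some moment in a run one of cover_1, cover_2, cover_3 may be knocked a few centimetres aside while the robot is not near it.
It also fails if it takes over 210 s, if anything falls off the work surface, if the arm or the gripper's body presses on something with over 40 N, if the wrist force passes 120 N, or if a joint passes its speed limit or range.

## Working session

There is one attempt and no reset: what is moved stays moved. The work goes in short steps, Python scripts to look and compute and a tool call to move; the robot and the scene stay as the last step left them, time stands still between calls to the robot, and variables do not carry over. Pictures are saved under pics/ and viewed, at most 14 in all, crops included, and the job is handed in when it is done.

Besides the shell and the picture viewer there is one more tool, called after "Emit:" by a JSON object that holds its "op" and its "data". apply_moves: Moves the arm, as the interface text tells. Its arguments: {"type":"object","properties":{"linear":{"type":"array","items":{"type":"array","items":{"type":"number","minimum":-1,"maximum":1}}},"yaw":{"type":"array","items":{"type":"number","minimum":-1,"maximum":1}},"claw":{"type":"array","items":{"type":"number"}},"newtons":{"type":"number"}},"required":["linear","yaw","claw"]}

```bash
mkdir -p pics; cat > h.py <<'E'
import numpy as np, cv2
from scipy.spatial.transform import Rotation as R
from workcell import robot
def cam(n,save=None):
    c=robot.camera(n)
    if save: cv2.imwrite(f'pics/{save}.png',c['color'])
    f=200/np.tan(np.radians(c['vfov']/2))
    c['K']=np.array([[f,0,c['cx']],[0,f,c['cy']],[0,0,1.]]); c['D']=np.array(c['D'],float)
    c['P']=np.array(c['position'],float); c['Rm']=R.from_euler('xyz',c['attitude'],degrees=True).as_matrix()
    return c
def rays(c,uv):
    p=cv2.undistortPoints(np.array(uv,float).reshape(-1,1,2),c['K'],c['D']).reshape(-1,2)
    return np.c_[p,np.ones(len(p))]@c['Rm'].T
def onplane(c,uv,z):
    d=rays(c,uv); return c['P']+d*((z-c['P'][2])/d[:,2])[:,None]
def proj(c,X):
    r=cv2.Rodrigues(c['Rm'].T)[0]
    return cv2.projectPoints(np.array(X,float).reshape(-1,1,3),r,-c['Rm'].T@c['P'],c['K'],c['D'])[0].reshape(-1,2)
E
python3 - <<'E'
from h import *
for n in('top','side'):
    c=cam(n,n+'0'); print(n,c['vfov'],c['cx'],c['cy'],c['D'],c['position'],c['attitude'])
print(robot.read_state())
E
```

```text
top 53.1938878500291 321.44527541036445 200.97321171182642 [-0.00027102  0.          0.          0.          0.        ] [ 368.22276319   57.07503582 1296.62276693] [-172.95844129    0.59893892  -90.97523876]
side 53.74815222693468 315.4846253952675 201.7802094205905 [0.00254458 0.         0.         0.         0.        ] [ 491.52595238  949.72032202 1051.85006029] [-136.79452974    0.55784943 -178.75127633]
{'t': 0.1, 'joints': array([69.68904016, 17.85636243,  0.80334188, 86.68098361, -0.24998857,
       75.58626517, -1.55744117]), 'joint_vel': array([-0.01961787, -0.16994865, -0.01032306, -0.2105308 ,  0.00366237,
       -0.01596895, -0.02513247]), 'effort': array([ 1.15125189e-03, -3.80856335e+01,  1.46901431e-01, -2.31241053e+01,
        1.23034255e-02,  8.12798302e-03,  2.79388826e-05]), 'tcp_pos': array([ 169.03984296, -522.72031647,  241.33750607]), 'tcp_rot': array([-1.79878333e+02,  7.64557531e-03,  1.79261312e+01]), 'ft_force': array([ 0.25238477,  0.61614156, -1.08526838]), 'wrist_torque': array([-0.02901263, -0.00150646,  0.03847635]), 'gripper_force': 0.0, 'width': 0.9998115974229452}
```

View pics/top0.png

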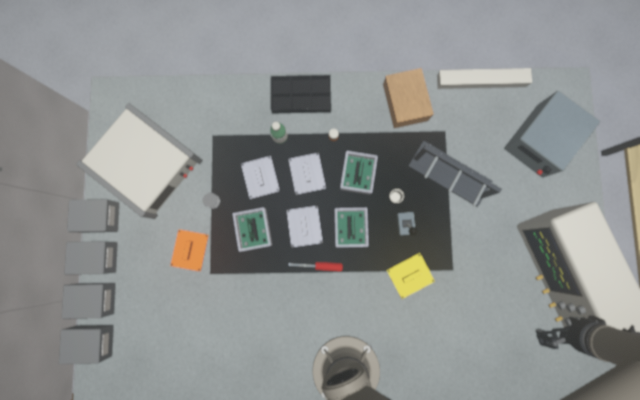

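View pics/side0.png

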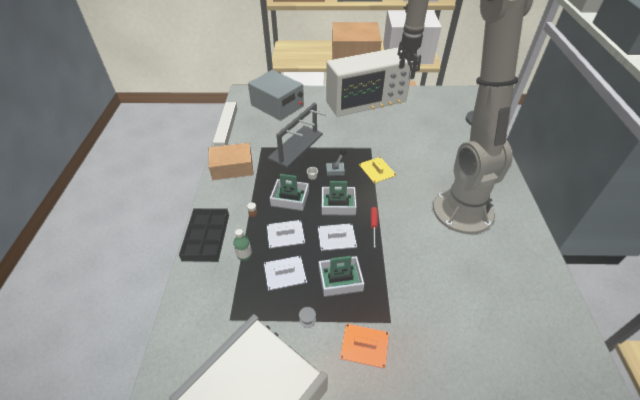

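The top view shows housings with cards at (359,172), (252,229) and (351,228). The plain covers are at (260,177), (307,173) and (304,227); the orange plate (189,250) and yellow plate (410,275) are decoys because of their colour. The isolator is at (406,222) and the rack at (455,175). I'll enlarge to confirm.

```bash
python3 - <<'E'
from h import *
t=cv2.imread('pics/top0.png'); s=cv2.imread('pics/side0.png')
cv2.imwrite('pics/topc.png',cv2.resize(t[120:305,205:505],(800,493),interpolation=cv2.INTER_CUBIC))
cv2.imwrite('pics/sidec.png',cv2.resize(s[95:305,230:405],(500,600),interpolation=cv2.INTER_CUBIC))
E
```

```text
(no output)
```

View pics/topc.png

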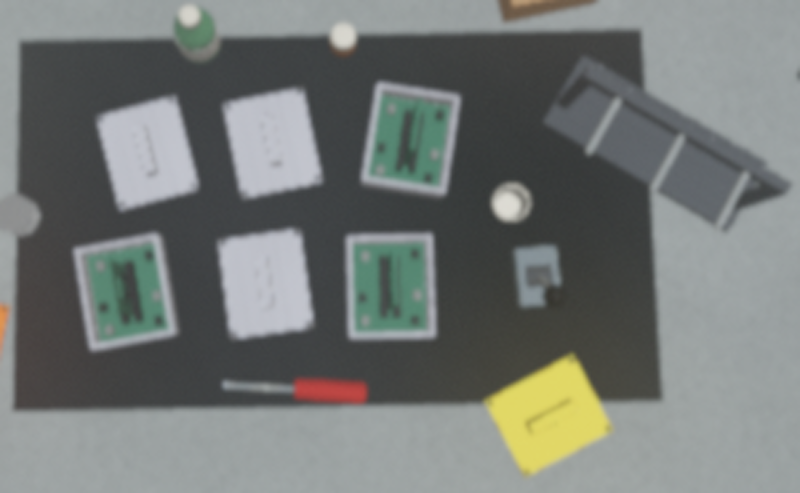

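View pics/sidec.png

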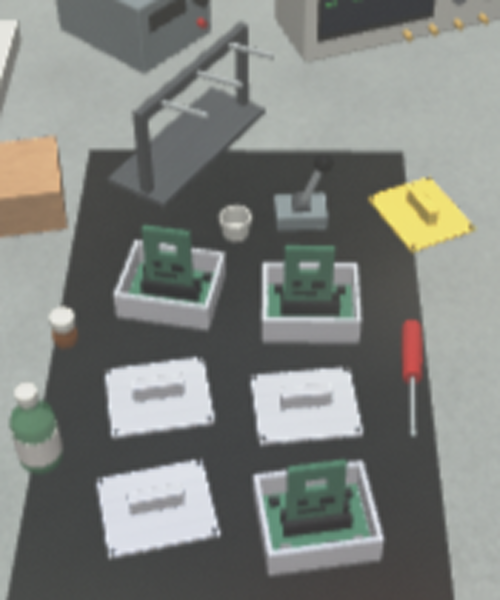

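All three cards are present. The three plain grey covers are confirmed at crop (147,152), (272,143) and (265,284). The lever ball is at crop (553,295), on the robot side of its base. The rack pegs point towards the robot and to the left. Next I'll measure everything.

```bash
cat > meas.py <<'E'
from h import *
def plates(c,z,lo=150,show=True):
    im=cv2.resize(c['color'],None,fx=4,fy=4,interpolation=cv2.INTER_CUBIC).astype(int)
    m=((im.min(2)>lo)&(im.max(2)-im.min(2)<40)).astype(np.uint8)
    out=[]
    for k in cv2.findContours(m,cv2.RETR_EXTERNAL,cv2.CHAIN_APPROX_NONE)[0]:
        a=cv2.contourArea(k)/16
        uv=(k.reshape(-1,2)+.5)/4-.5
        if a<500 or a>2500: continue
        X=onplane(c,uv,z)[:,:2].astype(np.float32)
        (cx,cy),(w,h),_=r=cv2.minAreaRect(X)
        b=cv2.boxPoints(r); e=b[1]-b[0]; g=b[2]-b[1]
        if np.hypot(*g)>np.hypot(*e): e=g
        yaw=(np.degrees(np.arctan2(e[1],e[0]))+90)%180-90
        M=cv2.moments(X); out.append((cx,cy,yaw,max(w,h),min(w,h),M['m10']/M['m00'],M['m01']/M['m00'],*uv.mean(0)))
    return out
if __name__=='__main__':
    np.set_printoptions(suppress=True,precision=1)
    t=cam('top'); s=cam('side')
    for lo in (120,140,160): 
        print(lo)
        for z in (5,40):
            print(z,np.array(plates(t,z,lo)))
    up=lambda p:np.array(p)*.375+[205,120]
    sp=lambda p:np.array(p)*.35+[230,95]
    print('peg free',onplane(t,up([(590,153),(656,188),(724,227)]),148)); print('peg bar',onplane(t,up([(618,98),(683,137),(747,175)]),140))
    print('side peg free',onplane(s,sp([(208,113),(240,88),(272,57)]),148)); print('bar',onplane(s,sp([(163,103),(198,73),(235,43)]),140))
    print('cards',onplane(s,sp([(143,227),(191,230),(286,246),(333,246),(287,465),(345,459)]),115))
    print('ball',onplane(t,up([(553,295)]),92),onplane(s,sp([(322,162)]),92),'base',onplane(t,up([(515,248),(557,245),(560,304),(520,307)]),25))
    print('tub',onplane(t,up([(512,202)]),30),'bottle',onplane(t,up([(190,15)]),120),'flux',onplane(t,up([(343,36)]),45),'spool',onplane(t,[[211,201]],34))
E
python3 meas.py
```

```text
120
5 []
40 []
140
5 []
40 []
160
5 [[ 447.5  125.4    7.   119.5   99.7  447.6  125.3  304.2  226.1]
 [ 480.3  504.3  -25.9  259.3  137.8  495.3  502.4  184.4  214.2]
 [ 611.6  269.1   14.1  119.2   98.9  611.7  269.   259.9  177. ]
 [ 621.1  114.8   10.7  119.6   98.7  621.2  114.8  306.7  173.2]
 [1027.3  518.2   88.7  157.   108.2 1018.2  523.4  184.6   58.9]]
40 [[ 445.4  123.5    7.   116.2   97.   445.4  123.4  304.2  226.1]
 [ 477.3  492.2  -25.9  252.2  134.   491.8  490.3  184.4  214.2]
 [ 605.   263.3   14.1  116.    96.2  605.1  263.3  259.9  177. ]
 [ 614.3  113.2   10.7  116.4   96.   614.3  113.2  306.7  173.2]
 [1009.4  505.7   88.7  152.7  105.2 1000.6  510.7  184.6   58.9]]
peg free [[ 573.9 -239.5  148. ]
 [ 534.  -309.1  148. ]
 [ 490.1 -380.   148. ]]
peg bar [[ 636.5 -275.5  140. ]
 [ 591.3 -344.5  140. ]
 [ 547.7 -411.8  140. ]]
side peg free [[ 573.8 -243.3  148. ]
 [ 533.2 -298.5  148. ]
 [ 490.6 -370.8  148. ]]
bar [[ 635.6 -275.2  140. ]
 [ 592.2 -343.6  140. ]
 [ 543.3 -416.4  140. ]]
cards [[646.3 -59.  115. ]
 [587.3 -54.3 115. ]
 [471.9 -27.6 115. ]
 [415.6 -28.2 115. ]
 [472.  290.1 115. ]
 [413.5 281.9 115. ]]
ball [[ 422.5 -204.5   92. ]] [[ 423.2 -212.7   92. ]] base [[ 482.4 -176.2   25. ]
 [ 485.1 -226.5   25. ]
 [ 414.7 -226.8   25. ]
 [ 412.  -179.3   25. ]]
tub [[ 537.3 -173.9   30. ]] bottle [[747.3 200.5 120. ]] flux [[741.4  24.5  45. ]] spool [[530.8 420.4  34. ]]
```

```bash
cat > hous.py <<'E'
from h import *
def housings(c,lo=100,z=40,roi=[(359,172),(351,228),(252,229)]):
    im=cv2.resize(c['color'],None,fx=4,fy=4,interpolation=cv2.INTER_CUBIC); g=im.max(2); out=[]
    for u,v in roi:
        m=np.zeros_like(g); sl=np.s_[4*(v-29):4*(v+29),4*(u-26):4*(u+26)]; m[sl]=(g[sl]>lo)
        k=max(cv2.findContours(m,cv2.RETR_EXTERNAL,cv2.CHAIN_APPROX_NONE)[0],key=cv2.contourArea)
        X=onplane(c,(k.reshape(-1,2)+.5)/4-.5,z)[:,:2].astype(np.float32)
        r=cv2.minAreaRect(X);b=cv2.boxPoints(r); e=b[1]-b[0]; f=b[2]-b[1]
        if np.hypot(*f)>np.hypot(*e): e=f
        M=cv2.moments(X)
        out.append((*r[0],(np.degrees(np.arctan2(e[1],e[0]))+90)%180-90,*sorted(r[1]),M['m10']/M['m00'],M['m01']/M['m00']))
    return np.array(out)
if __name__=='__main__':
    np.set_printoptions(suppress=True,precision=1)
    t=cam('top')
    for lo in(90,120,140,160):print(lo,housings(t,lo))
    print(t['color'][196:256:2,351].max(1)); print(t['color'][240,325:380:1].max(1))
E
python3 hous.py
```

```text
90 [[616.1 -52.7 -10.3 109.2 132.2 616.3 -52.6]
 [440.  -24.    0.2 108.7 129.4 440.  -24. ]
 [439.3 289.2   9.9 111.5 130.3 439.3 289.3]]
120 [[616.5 -52.9 -10.4 105.1 127.2 616.5 -52.7]
 [440.  -24.1  -0.5 105.8 125.5 440.  -24.2]
 [439.1 289.5   9.8 106.9 126.1 439.1 289.6]]
140 [[616.6 -52.9 -10.4 102.8 124.  616.6 -52.8]
 [439.9 -24.4   0.1 103.  123.  439.9 -24.1]
 [439.1 289.7   9.7 104.4 123.2 439.1 289.7]]
160 [[616.8 -52.7 -10.3  99.8 120.5 616.6 -52.7]
 [439.9 -24.3  -0.3 100.4 119.5 439.9 -24.1]
 [439.  289.8   9.8 101.2 120.  439.  289.8]]
[ 64  63  63  64  64  77 158 156 137 127 109 100  98 102 101  97  97  89
  87  85 103 120 133 138 166 160  74  67  66  66]
[ 68  68  68  68  69  69  67  67  70  90 141 177 172 150 138 140 146 148
 143 139 135 135 132 130 130 132 133 132 131 131 134 135 133 125 105  92
 101 119 131 136 144 166 170 132  79  64  65  66  65  65  65  64  64  65
  64]
```

```bash
cat > plan.py <<'E'
# plan.py [x y z yaw] ... : successive calls from commanded pose in cmd.json; last printed numbers
import sys,json,numpy as np,os
def load(): return json.load(open('cmd.json')) if os.path.exists('cmd.json') else [169.281,-523.317,242.304,17.926]
def step(p,t):
    a=np.radians(p[3]); d=np.array(t[:3])-p[:3]
    dx=d[0]*np.cos(a)+d[1]*np.sin(a); dy=d[0]*np.sin(a)-d[1]*np.cos(a); dz=-d[2]
    v=[round(float(q)/250,4) for q in(dx,dy,dz)]; y=round(-(t[3]-p[3])/60,4)
    L=np.linalg.norm([dx,dy,dz]); n=max(L/62.5,abs(y)*60/10.7)
    print(v,'yaw',y,'rows>=%.1f'%n,'BAD' if max(map(abs,v+[y]))>1 else '')
    return list(t)
p=load()
for a in sys.argv[1:]:
    t=[float(q) for q in a.split(',')]; p=step(p,t)
json.dump(p,open('cmd.json','w'))
E
python3 plan.py 270,-363,240,18 370,-203,160,1 370,-203,86,1
```

```text
[0.5807, -0.4861, 0.0092] yaw -0.0012 rows>=3.0 
[0.5782, -0.4851, 0.32] yaw 0.2833 rows>=3.3 
[0.0, 0.0, 0.296] yaw -0.0 rows>=1.2
```

Emit:
{"op": "apply_moves", "data": {"linear": [[0.5807,-0.4861,0.0092],[0.5807,-0.4861,0.0092],[0.5807,-0.4861,0.0092],[0.5807,-0.4861,0.0092]], "yaw": [0,0,0,0], "claw": [-1,-1,-1,-1]}}

```text
t: 0.75
tcp_pos: [273.7, -358.0, 240.2]
tcp_rot: [-179.9, -0.1, 18.5]
ft_force: [-0.0, -1.0, -1.0]
width: 0.142
gripper_force: 0.0
```

Emit:
{"op": "apply_moves", "data": {"linear": [[0.5782,-0.4851,0.32],[0.5782,-0.4851,0.32],[0.5782,-0.4851,0.32],[0.5782,-0.4851,0.32],[0.5782,-0.4851,0.32]], "yaw": [0.2833,0.2833,0.2833,0.2833,0.2833], "claw": [-1,-1,-1,-1,-1]}}

```text
t: 1.38
tcp_pos: [370.3, -202.0, 159.3]
tcp_rot: [-179.9, 0.1, 1.1]
ft_force: [-0.7, 0.3, 0.4]
width: 0.001
gripper_force: 0.0
```

Emit:
{"op": "apply_moves", "data": {"linear": [[0,0,0.15],[0,0,0.296],[0,0,0.296]], "yaw": [0,0,0], "claw": [-1,-1,-1]}}

```text
t: 1.75
tcp_pos: [367.3, -204.4, 84.4]
tcp_rot: [-179.9, 0.3, 0.7]
ft_force: [0.2, 0.1, 0.0]
width: 0.001
gripper_force: 0.0
```

Emit:
{"op": "apply_moves", "data": {"linear": [[0.08,0,0],[0.14,0,0],[0.2,0,0],[0.26,0,0],[0.3,0,0]], "yaw": [0,0,0,0,0], "claw": [-1,-1,-1,-1,-1]}}

```text
t: 2.38
tcp_pos: [446.5, -201.9, 86.2]
tcp_rot: [180.0, -0.0, 1.0]
ft_force: [-0.8, -0.5, 0.8]
width: -0.003
gripper_force: 0.4
```

Emit:
{"op": "apply_moves", "data": {"linear": [[0.03,0,0],[0.05,0,0],[0.07,0,0],[0.07,0,0]], "yaw": [0,0,0,0], "claw": [-1,-1,-1,-1]}}

```text
t: 2.88
tcp_pos: [463.1, -201.7, 86.1]
tcp_rot: [180.0, -0.0, 0.9]
ft_force: [-0.3, 0.2, 0.7]
width: 0.003
gripper_force: 0.0
```

```bash
python3 plan.py 462.5,-203,86,1; python3 - <<'E'
from h import *
a=cam('top')['color'][180:250,370:450]; b=cam('side')['color'][130:190,290:370]
cv2.imwrite('pics/iso1.png',np.hstack([cv2.resize(a,(400,350),interpolation=2),cv2.resize(b,(400,350),interpolation=2)]))
E
```

```text
[0.3699, 0.0065, -0.0] yaw -0.0 rows>=1.5
```

View pics/iso1.png

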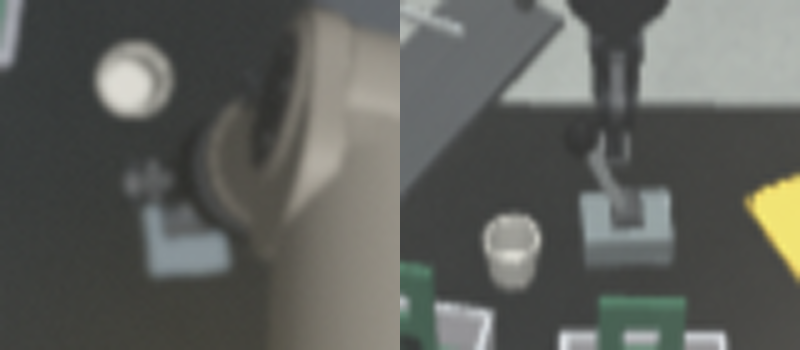

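The lever now leans away from the robot, with its ball at crop (580,137). I'll measure the angle.

```bash
python3 - <<'E'
from h import *
c=cam('side'); print(onplane(c,[[290+180/5,130+137*60/350]],92))
for th in (.6,.7,.8,.85,.9,.95,1.0):
    a=th-.5; print(th, proj(c,[[448.6+80*np.sin(a),-202,22+80*np.cos(a)]]))
E
```

```text
[[ 486.33180757 -201.55865284   92.        ]]
0.6 [[333.96024667 151.48016143]]
0.7 [[331.84373066 151.71432179]]
0.8 [[329.76904482 152.11038702]]
0.85 [[328.75457743 152.3676699 ]]
0.9 [[327.75908676 152.66343355]]
0.95 [[326.7852831  152.99677034]]
1.0 [[325.83579817 153.36666308]]
```

Emit:
{"op": "apply_moves", "data": {"linear": [[0.008,0,0],[0.016,0,0],[0.016,0,0]], "yaw": [0,0,0], "claw": [-1,-1,-1]}}

```text
t: 3.4
tcp_pos: [465.8, -201.7, 85.7]
tcp_rot: [-180.0, 0.1, 0.9]
ft_force: [-2.9, 0.2, 0.6]
width: 0.002
gripper_force: 1.4
```

Emit:
{"op": "apply_moves", "data": {"linear": [[-0.08,0,-0.1],[-0.16,0,-0.56],[-0.16,0,-0.56],[-0.16,0,-0.56]], "yaw": [0,0,0,0], "claw": [-1,1,1,1]}}

```text
t: 3.9
tcp_pos: [430.2, -203.6, 231.3]
tcp_rot: [179.7, -0.7, 0.9]
ft_force: [0.3, 0.2, -0.2]
width: 0.634
gripper_force: 0.0
```

```bash
echo '[426.5,-201.7,226,0.9]' > cmd.json; python3 plan.py 440,-24.2,170,-0.2 440,-24.2,107,-0.2; python3 - <<'E'
from h import *
np.set_printoptions(suppress=True,precision=1)
c=cam('top'); im=cv2.imread('pics/top0.png'); print(robot.read_state()['tcp_pos'])
# pegs: bright ridge per peg within ROI
g=cv2.resize(im,None,fx=4,fy=4,interpolation=2).max(2).astype(float)
bg=cv2.medianBlur(g.astype(np.uint8),41).astype(float)
m=((g-bg)>25).astype(np.uint8); m[:4*140]=0;m[4*215:]=0;m[:,:4*408]=0;m[:,4*500:]=0
for k in cv2.findContours(m,0,1)[0]:
    if cv2.contourArea(k)<150: continue
    r=cv2.minAreaRect(k); (L,W)=sorted(r[1])[::-1]
    b=cv2.boxPoints(r); i=[0,1] if np.hypot(*(b[1]-b[0]))<np.hypot(*(b[2]-b[1])) else [1,2]
    e1=(b[i[0]]+b[i[1]])/2; o=[q for q in range(4) if q not in i]; e2=(b[o[0]]+b[o[1]])/2
    lo,hi=sorted([e1,e2],key=lambda q:-q[1]); uv=np.array([lo,hi])/4-.375
    F=onplane(c,uv[:1],148)[0];B=onplane(c,uv[1:],140)[0]; d=B-F
    print(uv.ravel(),L/4,W/4,F[:2],B[:2],'len',np.hypot(*d[:2]),'ang',np.degrees(np.arctan2(d[1],d[0])),'mid',((F+B)/2)[:2])
E
```

```text
[0.0651, -0.7091, 0.224] yaw 0.0183 rows>=3.0 
[0.0, -0.0, 0.252] yaw -0.0 rows>=1.0 
[ 428.6 -202.8  228.5]
[413.9 212.9 409.6 212.9] 4.25 3.0 [ 470.9 -198.9] [ 471.8 -188.4] len 10.554431371769049 ang 84.90999783092877 mid [ 471.4 -193.7]
[475.5 201.9 484.6 184.5] 19.678115844726562 2.9105892181396484 [ 499.4 -377.7] [ 551.  -410.5] len 61.223001968040904 ang -32.47207821021919 mid [ 525.2 -394.1]
[448.8 194.6 459.6 170.3] 26.55130386352539 4.264453887939453 [ 522.2 -302.3] [ 594.6 -340.3] len 81.73081121167887 ang -27.761896140165067 mid [ 558.4 -321.3]
[424.7 177.8 436.7 156.8] 24.218727111816406 3.1637558937072754 [ 572.8 -234.9] [ 636.3 -275.4] len 75.40316272004358 ang -32.51988021188865 mid [ 604.6 -255.2]
```

Emit:
{"op": "apply_moves", "data": {"linear": [[0.0651,-0.7091,0.224],[0.0651,-0.7091,0.224],[0.0651,-0.7091,0.224],[0.0651,-0.7091,0.224],[0.0651,-0.7091,0.224]], "yaw": [0.0183,0.0183,0.0183,0.0183,0.0183], "claw": [0.2,0.2,0.2,0.2,0.2]}}

```text
t: 4.58
tcp_pos: [439.6, -24.9, 168.9]
tcp_rot: [180.0, 0.1, -0.1]
ft_force: [-0.6, -0.7, -0.4]
width: 0.6
gripper_force: 0.0
```

```bash
python3 - <<'E'
from h import *
s=robot.read_state(); print(s['tcp_pos'],s['tcp_rot'],s['width'])
a=cam('side')['color'][140:240,290:390]; cv2.imwrite('pics/b1.png',cv2.resize(a,(500,500),interpolation=2))
s=robot.read_state(); print(s['tcp_pos'])
E
```

```text
[439.56967251 -24.89936225 168.8760065 ] [ 1.79992557e+02  1.14857073e-01 -1.24355295e-01] 0.5995162846011901
[439.88199886 -25.8613462  169.26762364]
```

View pics/b1.png

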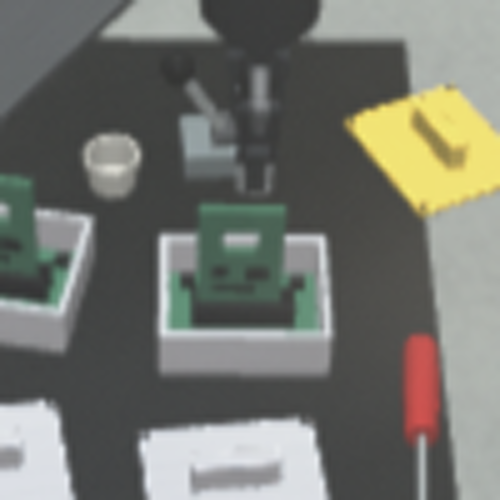

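Emit:
{"op": "apply_moves", "data": {"linear": [[0.008,0,0.15],[0.008,0,0.248],[0.008,0,0.248],[0.008,0,0.248]], "yaw": [0,0,0,0], "claw": [0.2,0.2,0.2,0.2]}}

```text
t: 5.12
tcp_pos: [443.0, -25.7, 108.8]
tcp_rot: [180.0, -0.1, -0.3]
ft_force: [0.2, 0.7, 0.7]
width: 0.603
gripper_force: 0.0
```

Emit:
{"op": "apply_moves", "data": {"linear": [[0,0,0],[0,0,0],[0,0,0],[0,0,0],[0,0,0]], "yaw": [0,0,0,0,0], "claw": [-1,-1,-1,-1,-1], "newtons": 60}}

```text
t: 5.75
tcp_pos: [442.8, -24.9, 108.8]
tcp_rot: [180.0, -0.1, -0.2]
ft_force: [-0.4, -0.9, 5.4]
width: 0.048
gripper_force: 61.4
```

Emit:
{"op": "apply_moves", "data": {"linear": [[0,0,-0.08],[0,0,-0.16],[0,0,-0.3],[0,0,-0.44],[0,0,-0.44]], "yaw": [0,0,0,0,0], "claw": [-1,-1,-1,-1,-1]}}

```text
t: 6.38
tcp_pos: [443.9, -24.5, 220.2]
tcp_rot: [180.0, -0.3, -0.2]
ft_force: [0.2, -0.0, -0.0]
width: 0.05
gripper_force: 60.5
```

```bash
python3 - <<'E'
from h import *
s=robot.read_state(); print(s['tcp_pos'],s['tcp_rot'],s['width'])
a=cam('side')['color'][90:240,270:390]; cv2.imwrite('pics/b2.png',cv2.resize(a,(480,600),interpolation=2))
E
```

```text
[443.89128213 -24.46582912 220.19443795] [ 1.79974324e+02 -3.18414016e-01 -1.62173992e-01] 0.04997777343098644
```

View pics/b2.png

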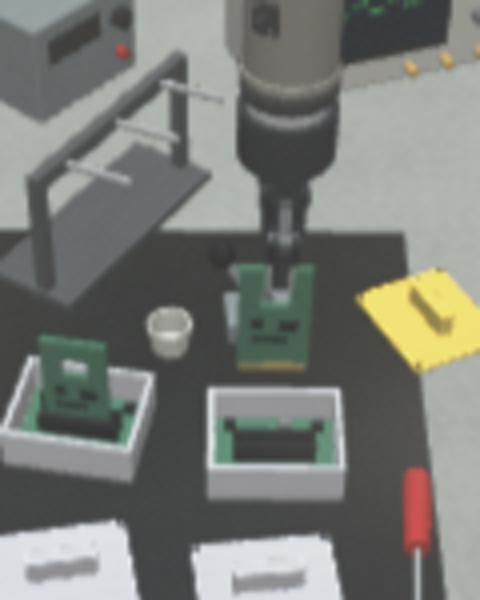

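The card is held clear of the socket. It sits slightly off the finger centre (card at crop x 238–314, fingers at about 285), so I'll measure the offset.

```bash
python3 - <<'E'
from h import *
np.set_printoptions(suppress=True,precision=1)
c=cam('side'); tcp=robot.read_state()['tcp_pos']; print(tcp)
y=tcp[1]+3
def ony(uv):
    d=rays(c,uv); return c['P']+d*((y-c['P'][1])/d[:,1])[:,None]
im=cv2.resize(c['color'],None,fx=4,fy=4,interpolation=2).astype(int)
B,G,Rr=im[...,0],im[...,1],im[...,2]
m=((G-Rr>25)&(G>60)).astype(np.uint8); m[:4*150]=0; m[4*184:]=0; m[:,:4*322]=0; m[:,4*355:]=0
ys,xs=np.nonzero(m); print(len(xs))
k=max(cv2.findContours(m,0,1)[0],key=cv2.contourArea); uv=(k.reshape(-1,2)+.5)/4-.5
X=ony(uv); 
for z0 in (X[:,2].min()+10,X[:,2].min()+25,X[:,2].min()+40,X[:,2].min()+85,X[:,2].min()+95): 
    q=X[abs(X[:,2]-z0)<4,0]; print(z0,q.min(),q.max(),(q.min()+q.max())/2)
print('z range',X[:,2].min(),X[:,2].max(), 'tcp px',proj(c,[tcp]), 'card bottom exp',tcp[2]-104)
E
```

```text
[441.5 -24.7 217.3]
1111
186.78991197556854 429.6211238090254 461.6765224943295 445.64882315167745Traceback (most recent call last):
  File "<stdin>", line 14, in <module>
    return umr_minimum(a, axis, None, out, keepdims, initial, where)
ValueError: zero-size array to reduction operation minimum which has no identity
```

```bash
python3 - <<'E'
from h import *
np.set_printoptions(suppress=True,precision=1)
c=cam('side'); tcp=robot.read_state()['tcp_pos']
y=tcp[1]+3
uv=np.array([(238,366),(308,366),(240,265),(314,265),(263,300),(291,302)])/4+[270,90]-.4
d=rays(c,uv); X=c['P']+d*((y-c['P'][1])/d[:,1])[:,None]; print(X,tcp,proj(c,[tcp,tcp-[0,0,11]])); 
for v in (160,170,178): print(c['color'][v,322:354].tolist())
E
```

```text
[[475.4 -21.7 120.6]
 [416.  -21.7 121.3]
 [475.5 -21.7 232.3]
 [416.5 -21.7 232.8]
 [456.2 -21.7 195.4]
 [433.3 -21.7 193.4]] [441.  -24.7 216.6] [[340.2 159.1]
 [340.1 161.6]]
[[66, 67, 66], [65, 67, 65], [64, 66, 65], [64, 65, 64], [65, 67, 66], [66, 68, 67], [80, 81, 79], [112, 113, 109], [104, 111, 96], [86, 100, 75], [83, 98, 72], [83, 98, 72], [83, 98, 72], [82, 97, 72], [88, 101, 79], [113, 118, 108], [94, 94, 91], [66, 66, 65], [65, 65, 64], [62, 63, 62], [75, 75, 75], [123, 125, 121], [93, 105, 85], [83, 98, 74], [83, 98, 73], [82, 97, 73], [81, 95, 73], [71, 77, 70], [68, 70, 69], [67, 70, 69], [67, 69, 68], [67, 69, 68]]
[[64, 66, 65], [63, 64, 63], [64, 66, 64], [67, 68, 66], [93, 93, 88], [155, 154, 143], [161, 159, 148], [155, 154, 142], [107, 116, 96], [83, 98, 73], [82, 96, 72], [77, 88, 68], [70, 77, 64], [69, 78, 64], [73, 83, 66], [82, 96, 72], [82, 98, 72], [82, 96, 72], [79, 91, 70], [73, 84, 67], [74, 84, 69], [73, 84, 68], [73, 84, 67], [77, 89, 70], [82, 97, 74], [82, 97, 74], [75, 84, 71], [66, 70, 68], [66, 69, 68], [66, 68, 68], [66, 69, 68], [67, 70, 70]]
[[65, 67, 66], [64, 66, 65], [64, 66, 64], [64, 66, 65], [65, 67, 66], [64, 67, 65], [66, 68, 67], [67, 70, 66], [77, 88, 69], [81, 96, 71], [83, 97, 73], [82, 97, 72], [83, 97, 72], [82, 97, 72], [83, 98, 73], [83, 98, 72], [83, 97, 73], [83, 97, 72], [84, 98, 73], [84, 98, 73], [83, 98, 74], [83, 97, 74], [83, 98, 74], [83, 98, 74], [84, 98, 75], [81, 96, 74], [68, 73, 69], [67, 69, 69], [68, 70, 69], [68, 70, 70], [68, 71, 70], [68, 71, 71]]
```

```bash
python3 - <<'E'
from meas import *
np.set_printoptions(suppress=True,precision=1)
s=cam('side');t=cam('top')
for lo in(160,170):
  print(lo,np.array(plates(s,5,lo))); print(np.array(plates(t,5,lo)))
print(robot.read_state()['tcp_pos'],robot.read_state()['t'])
E
```

```text
160 [[  613.5   267.9    13.9   120.7   102.6   613.6   267.9   283.6   272.9]
 [  449.1   123.7     7.3   121.1   103.    448.7   124.    336.6   236.6]
 [  623.1   113.     10.5   120.5   103.3   623.1   113.5   285.    234.2]
 [  439.6   -59.      0.1   124.3   108.4   439.6   -58.7   338.3   197.2]
 [  459.  -1565.7    -0.2   732.4   439.8   525.2 -1609.9   327.5    21.2]
 [ -916.3 -1190.2    82.8  1353.7   154.3  -914.9 -1163.9   590.     65.3]]
[[ 447.5  125.4    6.8  118.9   99.4  447.6  125.3  304.2  226.1]
 [ 611.6  269.1   14.1  118.4   98.4  611.7  269.   259.8  176.9]
 [ 621.   114.6   10.7  119.    98.4  621.2  114.8  306.7  173.1]
 [ 945.7 -493.4   89.9  312.7   58.8  945.2 -493.7  485.8   75.3]]
170 [[ -361.2   316.6   -87.    191.6   183.8  -338.9   306.2   607.4   294. ]
 [  613.5   268.     14.    120.4   101.5   613.6   267.9   284.1   272.3]
 [  449.1   124.      7.    120.3   101.7   448.8   124.    336.6   236.6]
 [  623.    113.2    10.6   120.2   102.    623.1   113.5   284.6   234.1]
 [  439.4   -59.      0.7   123.4   104.6   439.9   -59.4   338.3   197.1]
 [ -902.1 -1070.8    88.1  1114.6    59.4  -901.3 -1073.    593.3    71.1]
 [  459.7 -1565.7    -0.2   728.8   431.2   527.6 -1606.6   327.6    21.2]]
[[ 447.2  125.3    7.1  117.    97.5  447.6  125.2  304.2  226.1]
 [ 611.6  269.    14.1  116.1   96.9  611.8  269.   259.8  177. ]
 [ 620.9  114.5   10.7  116.8   96.6  621.2  114.7  306.7  173.2]
 [ 944.4 -493.7   90.   308.7   54.2  944.3 -493.4  485.7   75.6]]
[440.9 -24.7 216.4] 6.625
```

```bash
echo '[441.5,-24.6,218,-0.2]' > cmd.json; python3 plan.py 442,-200,245,45 444.8,-348.2,220,57.7
```

```text
[0.0044, 0.7016, -0.108] yaw -0.7533 rows>=4.2 
[-0.4113, 0.4271, 0.1] yaw -0.2117 rows>=2.4
```

Emit:
{"op": "apply_moves", "data": {"linear": [[0,0.15,-0.108],[0.0044,0.3,-0.108],[0.0044,0.45,-0.108],[0.0044,0.6,-0.108],[0.0044,0.7016,-0.108]], "yaw": [-0.16,-0.32,-0.48,-0.64,-0.7533], "claw": [-1,-1,-1,-1,-1]}}

```text
t: 7.25
tcp_pos: [441.6, -202.1, 243.5]
tcp_rot: [-179.9, 0.1, 45.1]
ft_force: [0.7, -0.3, -0.5]
width: 0.049
gripper_force: 60.5
```

Emit:
{"op": "apply_moves", "data": {"linear": [[-0.1,0.11,0.02],[-0.21,0.22,0.04],[-0.32,0.33,0.07],[-0.4113,0.4271,0.1],[-0.4113,0.4271,0.1]], "yaw": [-0.05,-0.1,-0.15,-0.2117,-0.2117], "claw": [-1,-1,-1,-1,-1]}}

```text
t: 7.88
tcp_pos: [443.0, -351.4, 217.1]
tcp_rot: [-179.7, 0.1, 57.4]
ft_force: [-0.2, 0.7, -0.2]
width: 0.049
gripper_force: 60.5
```

```bash
python3 - <<'E'
from h import *
print(robot.read_state()['tcp_pos'],robot.read_state()['tcp_rot'],robot.read_state()['t'])
c=cam('side');a=c['color'][80:180,270:390]; cv2.imwrite('pics/b3.png',cv2.resize(a,(600,500),interpolation=2))
print(robot.read_state()['tcp_pos'])
E
```

```text
[ 443.01681645 -351.42719123  217.1216856 ] [-1.79733580e+02  7.86742784e-02  5.73930560e+01] 7.875
[ 444.23290128 -348.96048177  217.89770367]
```

View pics/b3.png

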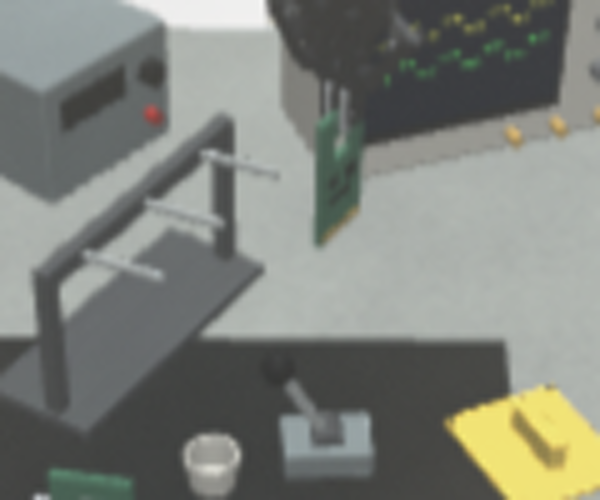

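The card points correctly at peg 3, whose free end is at crop (278,176). Checking the predicted peg against the side view:

```bash
python3 - <<'E'
from h import *
c=cam('side'); np.set_printoptions(suppress=True,precision=1)
u=np.array([.845,-.534,0])
for m,obs in zip(([604,-255,144],[561.5,-322.5,144],[518.7,-390.2,144]),([(162,276),(85,254)],[(222,224),(147,203)],[(278,176),(207,153)])):
    m=np.array(m); print(proj(c,[m-35*u+[0,0,4],m+37*u-[0,0,4]]).ravel(),(np.array(obs)/5+[270,80]-.4).ravel(), onplane(c,np.array(obs[:1])/5+[270,80]-.4,148))
print(robot.read_state()['tcp_pos'])
E
python3 plan.py 444.8,-348.2,169,57.7 519,-395,169,57.7 516,-393.5,160,57.7
```

```text
[302.6 135.7 287.1 131.1] [302.  134.8 286.6 130.4] [[ 576.7 -241.8  148. ]]
[314.4 125.  299.2 120.8] [314.  124.4 299.  120.2] [[ 533.5 -307.5  148. ]]
[325.6 114.8 310.6 111. ] [325.2 114.8 311.  110.2] [[ 490.7 -371.8  148. ]]
[ 445.2 -347.4  218.6]
[0.0, 0.0, 0.204] yaw -0.0 rows>=0.8 
[0.0004, 0.3509, -0.0] yaw -0.0 rows>=1.4 
[-0.0013, -0.0133, 0.036] yaw -0.0 rows>=0.2
```

Emit:
{"op": "apply_moves", "data": {"linear": [[0,0,0.1],[0,0,0.198],[0,0.06,0.198],[0,0.12,0.198],[0,0.15,0.198]], "yaw": [0,0,0,0,0], "claw": [-1,-1,-1,-1,-1]}}

```text
t: 8.6
tcp_pos: [478.5, -366.7, 170.5]
tcp_rot: [-180.0, -0.1, 57.9]
ft_force: [0.0, -0.1, -0.0]
width: 0.051
gripper_force: 60.5
```

Emit:
{"op": "apply_moves", "data": {"linear": [[0,0.04,0],[0,0.08,0],[0,0.12,0],[0,0.16,0],[0,0.16,0]], "yaw": [0,0,0,0,0], "claw": [-1,-1,-1,-1,-1]}}

```text
t: 9.22
tcp_pos: [511.7, -390.0, 170.2]
tcp_rot: [180.0, -0.0, 57.7]
ft_force: [0.4, 0.4, -0.5]
width: 0.054
gripper_force: 60.5
```

Emit:
{"op": "apply_moves", "data": {"linear": [[0,0,0.008],[0,0,0.016],[0,0,0.024],[0,0,0.024]], "yaw": [0,0,0,0], "claw": [-1,-1,-1,-1]}}

```text
t: 9.72
tcp_pos: [510.9, -389.6, 164.6]
tcp_rot: [-180.0, 0.0, 57.7]
ft_force: [-0.0, -0.3, 0.3]
width: 0.049
gripper_force: 60.7
```

```bash
python3 - <<'E'
from h import *
print(robot.read_state()['tcp_pos'],robot.read_state()['ft_force'])
c=cam('side');a=c['color'][80:160,270:370]; cv2.imwrite('pics/b4.png',cv2.resize(a,(500,400),interpolation=2))
E
```

```text
[ 510.88211679 -389.6447385   164.56625668] [-0.03369923 -0.3430256   0.33079728]
```

View pics/b4.png

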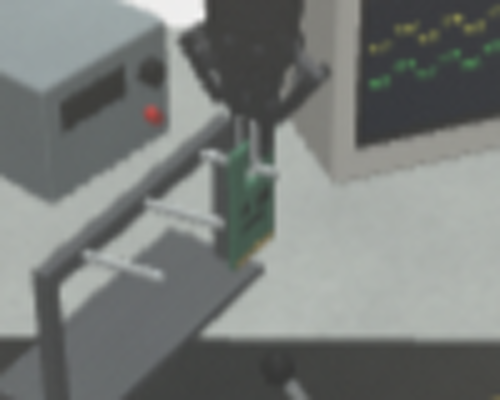

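The peg passes through the eye, with its tip showing at crop (278,172) in front of the card. I'll lower until there is contact.

Emit:
{"op": "apply_moves", "data": {"linear": [[0,0,0.008],[0,0,0.012],[0,0,0.012]], "yaw": [0,0,0], "claw": [-1,-1,-1]}}

```text
t: 10.15
tcp_pos: [511.1, -389.8, 163.9]
tcp_rot: [179.9, 0.0, 57.7]
ft_force: [-2.8, 1.8, 8.4]
width: 0.054
gripper_force: 61.8
```

Emit:
{"op": "apply_moves", "data": {"linear": [[0,0,0.006],[0,0,0.01],[0,0,0.01]], "yaw": [0,0,0], "claw": [-1,-1,-1]}}

```text
t: 10.52
tcp_pos: [511.2, -389.8, 163.7]
tcp_rot: [179.9, 0.0, 57.7]
ft_force: [-5.7, 2.5, 15.9]
width: 0.052
gripper_force: 62.9
```

Emit:
{"op": "apply_moves", "data": {"linear": [[0,0,-0.012],[0,0,-0.012],[0,0,-0.012],[0,0,-0.012]], "yaw": [0,0,0,0], "claw": [-1,-0.4,-0.4,-0.4]}}

```text
t: 11.02
tcp_pos: [511.8, -390.1, 162.1]
tcp_rot: [179.9, -0.0, 57.7]
ft_force: [2.1, -1.2, 2.6]
width: 0.299
gripper_force: 1.1
```

Emit:
{"op": "apply_moves", "data": {"linear": [[0,0,-0.1],[0,0,-0.2],[0,0,-0.4],[0,0,-0.4]], "yaw": [0,0,0,0], "claw": [-0.4,-0.4,-0.4,0.2]}}

```text
t: 11.52
tcp_pos: [513.0, -390.6, 266.5]
tcp_rot: [179.5, 0.0, 57.7]
ft_force: [-0.3, 0.2, -0.1]
width: 0.499
gripper_force: 0.0
```

```bash
echo '[510.9,-389.6,265,57.7]' > cmd.json; python3 plan.py 560,-190,260,7 617,-54,180,-10.3; python3 - <<'E'
from h import *
print(robot.read_state()['tcp_pos'],robot.read_state()['ft_force'])
c=cam('side');a=c['color'][80:160,270:370]; cv2.imwrite('pics/b5.png',cv2.resize(a,(500,400),interpolation=2))
print(robot.read_state()['tcp_pos'])
E
```

```text
[0.7798, -0.2606, 0.02] yaw 0.845 rows>=4.7 
[0.2926, -0.5122, 0.32] yaw 0.2883 rows>=2.7 
[ 513.04130468 -390.59725773  266.50417931] [-0.29066519  0.24629876 -0.10267195]
[ 511.84396996 -389.96950645  263.72160811]
```

View pics/b5.png

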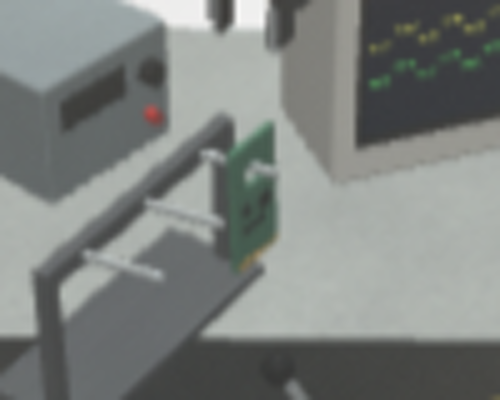

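The card hangs on peg 3, with the tip through its eye at crop (265,168). Next is card A.

Emit:
{"op": "apply_moves", "data": {"linear": [[0.7798,-0.2606,0.02],[0.7798,-0.2606,0.02],[0.7798,-0.2606,0.02],[0.7798,-0.2606,0.02],[0.7798,-0.2606,0.02]], "yaw": [0.845,0.845,0.845,0.845,0.845], "claw": [0.2,0.2,0.2,0.2,0.2]}}

```text
t: 12.2
tcp_pos: [559.8, -185.6, 254.9]
tcp_rot: [-179.8, 0.2, 7.1]
ft_force: [0.7, -0.9, 0.2]
width: 0.602
gripper_force: 0.0
```

Emit:
{"op": "apply_moves", "data": {"linear": [[0.2926,-0.5122,0.32],[0.2926,-0.5122,0.32],[0.2926,-0.5122,0.32],[0.2926,-0.5122,0.32],[0.2926,-0.5122,0.32]], "yaw": [0.2883,0.2883,0.2883,0.2883,0.2883], "claw": [0.2,0.2,0.2,0.2,0.2]}}

```text
t: 12.82
tcp_pos: [616.0, -55.2, 175.7]
tcp_rot: [179.9, 0.2, -10.3]
ft_force: [0.8, -1.1, -0.1]
width: 0.602
gripper_force: 0.0
```

```bash
python3 - <<'E'
from h import *
c=cam('side'); s=robot.read_state(); print(s['tcp_pos'],s['tcp_rot']); print(proj(c,[s['tcp_pos'],s['tcp_pos']-[0,0,11],[616.7,-52.7,115],[616.7,-52.7,105]]))
for v in (176,178,180): print(c['color'][v,272:304].tolist())
E
```

```text
[616.40835245 -56.23634301 176.49697726] [ 1.79890062e+02  5.58685535e-02 -1.04069323e+01]
[[287.45235978 161.65856478]
 [287.6521435  164.12195682]
 [288.38579905 175.75523585]
 [288.55696458 177.85237383]]
[[67, 70, 69], [67, 68, 68], [67, 69, 68], [67, 69, 67], [65, 68, 66], [65, 67, 66], [67, 70, 68], [73, 80, 70], [85, 99, 74], [86, 101, 75], [87, 102, 75], [88, 103, 76], [90, 106, 77], [90, 106, 77], [91, 109, 78], [93, 110, 78], [96, 114, 81], [97, 115, 82], [99, 119, 84], [97, 114, 82], [101, 120, 84], [105, 126, 88], [102, 122, 86], [102, 121, 85], [81, 92, 72], [67, 69, 66], [66, 67, 66], [65, 67, 65], [65, 67, 66], [66, 68, 66], [65, 66, 65], [65, 67, 66]]
[[67, 69, 68], [67, 68, 67], [68, 69, 68], [66, 68, 67], [71, 72, 72], [94, 94, 92], [88, 88, 86], [88, 90, 85], [84, 97, 74], [85, 98, 74], [84, 98, 73], [83, 98, 72], [84, 97, 73], [83, 97, 72], [84, 97, 72], [84, 97, 73], [83, 97, 72], [82, 96, 71], [84, 98, 73], [84, 98, 72], [85, 99, 73], [84, 98, 72], [84, 98, 72], [83, 97, 71], [76, 85, 68], [66, 69, 65], [65, 66, 65], [65, 67, 65], [64, 66, 64], [66, 66, 65], [64, 65, 63], [64, 66, 64]]
[[67, 68, 68], [67, 69, 68], [67, 69, 68], [74, 75, 74], [129, 128, 125], [216, 214, 211], [180, 178, 175], [169, 167, 164], [101, 110, 92], [84, 97, 73], [84, 98, 73], [83, 97, 72], [85, 98, 75], [110, 116, 103], [163, 164, 156], [168, 170, 158], [142, 146, 134], [123, 128, 114], [117, 124, 108], [93, 104, 84], [85, 99, 73], [84, 98, 72], [83, 96, 72], [83, 96, 72], [76, 87, 67], [70, 72, 68], [65, 66, 65], [65, 66, 64], [66, 66, 65], [65, 66, 64], [65, 66, 65], [64, 65, 64]]
```

Emit:
{"op": "apply_moves", "data": {"linear": [[0.004,-0.011,0.15],[0.004,-0.011,0.278],[0.004,-0.011,0.278],[0.004,-0.011,0.278]], "yaw": [0,0,0,0], "claw": [0.2,0.2,0.2,0.2]}}

```text
t: 13.38
tcp_pos: [619.4, -53.0, 109.2]
tcp_rot: [180.0, -0.2, -10.4]
ft_force: [0.9, 0.7, 0.4]
width: 0.596
gripper_force: 0.0
```

Emit:
{"op": "apply_moves", "data": {"linear": [[0,0,0],[0,0,0],[0,0,0],[0,0,0],[0,0,0]], "yaw": [0,0,0,0,0], "claw": [-1,-1,-1,-1,-1], "newtons": 60}}

```text
t: 14.0
tcp_pos: [619.0, -52.7, 108.7]
tcp_rot: [179.9, -0.1, -10.3]
ft_force: [-1.5, -0.8, 6.3]
width: 0.045
gripper_force: 60.9
```

Emit:
{"op": "apply_moves", "data": {"linear": [[0,0,-0.08],[0,0,-0.16],[0,0,-0.3],[0,0,-0.46],[0,0,-0.5]], "yaw": [0,0,0,0,0], "claw": [-1,-1,-1,-1,-1]}}

```text
t: 14.62
tcp_pos: [620.1, -50.7, 235.3]
tcp_rot: [-179.9, -0.3, -10.2]
ft_force: [0.5, 0.1, -0.8]
width: 0.049
gripper_force: 59.9
```

```bash
python3 - <<'E'
from h import *
import json
c=cam('side'); c=cam('side'); s=robot.read_state(); p=s['tcp_pos']; print(p,s['tcp_rot'][2]); q=proj(c,[p,p-[0,0,45],p-[0,0,60],p-[0,0,75]]); print(q)
for u,v in q[1:]:
    r=c['color'][int(round(v))].astype(int); g=r[:,1]-r[:,2]; k=np.nonzero(g[int(u)-16:int(u)+16]>9)[0]+int(u)-16; print(v,k.min(),k.max(),len(k))
json.dump([*map(float,p),float(s['tcp_rot'][2])],open('cmd.json','w'))
E
```

```text
[618.97653323 -50.95446838 233.08469411] -10.23662156151605
[[285.48021952 149.5291182 ]
 [286.35916518 160.06223837]
 [286.64247065 163.45755705]
 [286.92113655 166.79738576]]
160.06223837403695 277 294 18
163.45755705498775 278 295 14
166.79738576135767 278 295 18
```

```bash
python3 plan.py 560,-160,245,40 489.7,-277.1,225,57.7
```

```text
[-0.1546, 0.4712, -0.0477] yaw -0.8373 rows>=4.7 
[-0.5165, 0.1781, 0.08] yaw -0.295 rows>=2.2
```

Emit:
{"op": "apply_moves", "data": {"linear": [[-0.03,0.1,-0.0477],[-0.06,0.2,-0.0477],[-0.09,0.3,-0.0477],[-0.13,0.4,-0.0477],[-0.1546,0.4712,-0.0477]], "yaw": [-0.17,-0.34,-0.51,-0.68,-0.8373], "claw": [-1,-1,-1,-1,-1]}}

```text
t: 15.35
tcp_pos: [557.4, -161.6, 241.6]
tcp_rot: [-179.8, 0.2, 40.2]
ft_force: [-0.0, -0.0, 0.6]
width: 0.052
gripper_force: 59.9
```

Emit:
{"op": "apply_moves", "data": {"linear": [[-0.15,0.05,0.02],[-0.3,0.1,0.04],[-0.45,0.15,0.08],[-0.5165,0.1781,0.08],[-0.5165,0.1781,0.08]], "yaw": [-0.1,-0.2,-0.295,-0.295,-0.295], "claw": [-1,-1,-1,-1,-1]}}

```text
t: 15.98
tcp_pos: [488.3, -278.3, 223.4]
tcp_rot: [-179.9, -0.0, 57.4]
ft_force: [0.0, 0.2, 0.3]
width: 0.054
gripper_force: 59.9
```

```bash
python3 - <<'E'
from h import *
import json
cam('side');cam('side');s=robot.read_state(); p=s['tcp_pos']; print(p,s['tcp_rot'])
json.dump([*map(float,p),float(s['tcp_rot'][2])],open('cmd.json','w'))
E
python3 plan.py 489.7,-277.1,170,57.7 554.7,-318.2,170,57.7
```

```text
[ 490.45739092 -275.33815376  224.3731852 ] [-1.79992263e+02 -1.30436445e-01  5.77772553e+01]
[-0.0076, 0.0012, 0.2175] yaw 0.0013 rows>=0.9 
[-0.0, 0.3076, -0.0] yaw -0.0 rows>=1.2
```

Emit:
{"op": "apply_moves", "data": {"linear": [[-0.0076,0,0.1],[-0.0076,0,0.2175],[-0.0076,0.05,0.2175],[-0.0076,0.1,0.2175],[-0.0076,0.15,0.2175]], "yaw": [0,0,0,0,0], "claw": [-1,-1,-1,-1,-1]}}

```text
t: 16.7
tcp_pos: [522.3, -299.9, 171.8]
tcp_rot: [179.8, -0.0, 57.7]
ft_force: [0.1, -0.5, 0.7]
width: 0.056
gripper_force: 59.9
```

Emit:
{"op": "apply_moves", "data": {"linear": [[0,0.04,0],[0,0.08,0],[0,0.12,0],[0,0.156,0],[0,0.156,0]], "yaw": [0,0,0,0,0], "claw": [-1,-1,-1,-1,-1]}}

```text
t: 17.32
tcp_pos: [553.1, -320.4, 169.8]
tcp_rot: [-180.0, -0.0, 57.7]
ft_force: [-0.0, 0.6, -1.3]
width: 0.051
gripper_force: 59.9
```

Emit:
{"op": "apply_moves", "data": {"linear": [[0,0,0.01],[0,0,0.02],[0,0,0.03],[0,0,0.036],[0,0,0.036]], "yaw": [0,0,0,0,0], "claw": [-1,-1,-1,-1,-1]}}

```text
t: 17.95
tcp_pos: [552.5, -320.0, 164.0]
tcp_rot: [179.9, 0.0, 57.7]
ft_force: [-4.7, 2.1, 9.3]
width: 0.052
gripper_force: 61.5
```

Emit:
{"op": "apply_moves", "data": {"linear": [[0,0,-0.012],[0,0,-0.012],[0,0,-0.012],[0,0,-0.012]], "yaw": [0,0,0,0], "claw": [-1,-0.4,-0.4,-0.4]}}

```text
t: 18.45
tcp_pos: [552.6, -320.0, 163.6]
tcp_rot: [-180.0, 0.0, 57.7]
ft_force: [-0.4, 1.7, 0.4]
width: 0.302
gripper_force: 0.0
```

Emit:
{"op": "apply_moves", "data": {"linear": [[0,0,-0.1],[0,0,-0.2],[0,0,-0.4],[0,0,-0.4]], "yaw": [0,0,0,0], "claw": [-0.4,-0.4,-0.4,0.2]}}

```text
t: 18.95
tcp_pos: [555.3, -321.0, 269.3]
tcp_rot: [179.4, -0.1, 57.7]
ft_force: [0.7, -0.2, 0.3]
width: 0.501
gripper_force: 0.0
```

```bash
cat > sync.py <<'E'
from h import *
import json
for _ in range(4): c=cam('side')
s=robot.read_state(); p=s['tcp_pos']; print('tcp',p.round(1),s['tcp_rot'].round(1),s['width'].__round__(3),'t',s['t'])
json.dump([*map(float,p),float(s['tcp_rot'][2])],open('cmd.json','w'))
E
python3 sync.py; python3 - <<'E'
from h import *
a=cam('side')['color'][85:185,265:345]; cv2.imwrite('pics/a1.png',cv2.resize(a,(480,600),interpolation=2))
E
python3 plan.py 540,-130,260,8 500,100,240,8 441,288,180,9.8
```

```text
tcp [ 552.  -319.9  262.5] [-179.8    0.    57.7] 0.606 t 19.15
[0.6161, -0.4468, 0.0099] yaw 0.8279 rows>=4.6 
[-0.0304, -0.9333, 0.08] yaw -0.0 rows>=3.7 
[-0.129, -0.7775, 0.24] yaw -0.03 rows>=3.3
```

View pics/a1.png

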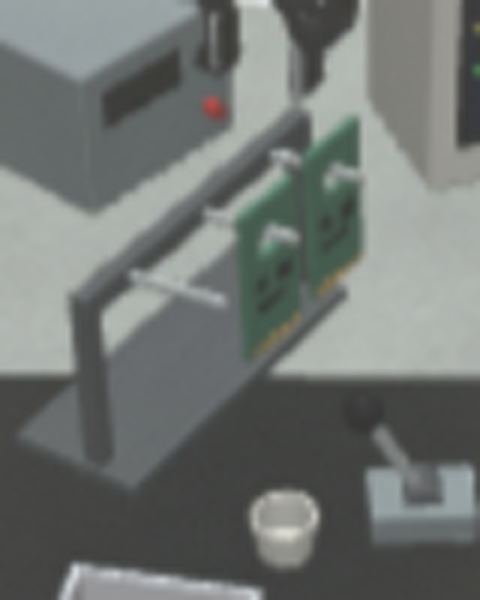

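Both cards hang, with peg tips showing through the eyes at crop (285,235) and (345,175). The third card, C, is next.

Emit:
{"op": "apply_moves", "data": {"linear": [[0.6161,-0.4468,0.0099],[0.6161,-0.4468,0.0099],[0.6161,-0.4468,0.0099],[0.6161,-0.4468,0.0099],[0.6161,-0.4468,0.0099]], "yaw": [0.8279,0.8279,0.8279,0.8279,0.8279], "claw": [0.2,0.2,0.2,0.2,0.2]}}

```text
t: 19.82
tcp_pos: [540.0, -128.3, 260.4]
tcp_rot: [-180.0, 0.1, 7.9]
ft_force: [-0.4, -0.0, -0.6]
width: 0.601
gripper_force: 0.0
```

Emit:
{"op": "apply_moves", "data": {"linear": [[-0.0304,-0.9333,0.08],[-0.0304,-0.9333,0.08],[-0.0304,-0.9333,0.08],[-0.0304,-0.9333,0.08],[-0.0304,-0.9333,0.08]], "yaw": [0,0,0,0,0], "claw": [0.2,0.2,0.2,0.2,0.2]}}

```text
t: 20.45
tcp_pos: [498.3, 105.4, 240.4]
tcp_rot: [-179.8, 0.2, 8.6]
ft_force: [0.1, -0.7, -0.0]
width: 0.596
gripper_force: 0.0
```

Emit:
{"op": "apply_moves", "data": {"linear": [[-0.129,-0.7775,0.24],[-0.129,-0.7775,0.24],[-0.129,-0.7775,0.24],[-0.129,-0.7775,0.24],[-0.129,-0.7775,0.24]], "yaw": [-0.03,-0.03,-0.03,-0.03,-0.03], "claw": [0.2,0.2,0.2,0.2,0.2]}}

```text
t: 21.08
tcp_pos: [440.8, 287.8, 180.2]
tcp_rot: [179.9, 0.2, 9.9]
ft_force: [1.2, -0.7, 0.2]
width: 0.599
gripper_force: 0.0
```

```bash
python3 sync.py; python3 - <<'E'
from h import *
c=cam('side'); q=proj(c,[[439,289.7,115],[439,289.7,105],[439,289.7,60]]); print(q)
for u,v in q:
    r=c['color'][int(round(v))].astype(int); g=r[:,1]-r[:,2]; k=np.nonzero(g[int(u)-20:int(u)+20]>9)[0]+int(u)-20; print(v,k)
E
python3 plan.py 440,289.7,107,9.8
```

```text
tcp [443.3 285.4 181.6] [179.9  -0.    9.6] 0.596 t 21.275
[[341.9572182  257.76709698]
 [341.82184152 259.77840371]
 [341.23348673 268.5203504 ]]
257.7670969780523 [330 331 332 333 334 335 336 337 338 339 340 341 342 343 344 345 346 347
 348 349 350 351]
259.77840371376243 [330 331 332 333 334 335 336 337 338 339 340 341 342 343 344 345 346 347
 348 349 350]
268.5203504004993 [321 322 323 324 325 326 327 328 329 330 331 332 333 334 335 336 337 338
 339 340 341 342 347 348 349 350 351 352 353 354 355 356]
[-0.0102, -0.0193, 0.2985] yaw -0.0041 rows>=1.2
```

Emit:
{"op": "apply_moves", "data": {"linear": [[-0.004,-0.018,0.15],[-0.004,-0.018,0.2985],[-0.004,-0.018,0.2985],[-0.004,-0.018,0.2985]], "yaw": [0,0,0,0], "claw": [0.2,0.2,0.2,0.2]}}

```text
t: 21.82
tcp_pos: [441.3, 292.0, 108.3]
tcp_rot: [-180.0, -0.1, 9.7]
ft_force: [1.1, 0.6, 1.2]
width: 0.601
gripper_force: 0.0
```

Emit:
{"op": "apply_moves", "data": {"linear": [[0,0,0],[0,0,0],[0,0,0],[0,0,0],[0,0,0]], "yaw": [0,0,0,0,0], "claw": [-1,-1,-1,-1,-1], "newtons": 60}}

```text
t: 22.45
tcp_pos: [440.9, 291.2, 108.1]
tcp_rot: [179.9, -0.1, 9.8]
ft_force: [-1.3, -1.8, 5.4]
width: 0.054
gripper_force: 60.0
```

Emit:
{"op": "apply_moves", "data": {"linear": [[0,0,-0.08],[0,0,-0.16],[0,0,-0.3],[0,0,-0.46],[0,0,-0.54]], "yaw": [0,0,0,0,0], "claw": [-1,-1,-1,-1,-1]}}

```text
t: 23.08
tcp_pos: [440.5, 293.0, 244.4]
tcp_rot: [-179.9, -0.2, 9.8]
ft_force: [-0.6, 0.4, -0.6]
width: 0.052
gripper_force: 59.0
```

```bash
python3 sync.py; python3 - <<'E'
from h import *
c=cam('side'); p=robot.read_state()['tcp_pos'];q=proj(c,[p,p-[0,0,45],p-[0,0,60],p-[0,0,75]]);print(q)
for u,v in q[1:]:
    r=c['color'][int(round(v))].astype(int); g=r[:,1]-r[:,2]; k=np.nonzero(g[int(u)-16:int(u)+16]>9)[0]+int(u)-16; print(v,k.min(),k.max(),len(k))
E
python3 plan.py 500,100,255,9.8 560,-110,255,45 532.2,-209.6,225,57.7
```

```text
tcp [439.7 292.  241.3] [180.    0.    9.8] 0.052 t 23.275
[[343.70463915 230.65241874]
 [343.00367593 241.09858535]
 [342.77946321 244.44027512]
 [342.55973484 247.71528923]]
241.0985853479465 332 353 22
244.4402751189768 331 353 15
247.715289231479 331 352 22
[0.107, 0.7977, -0.0546] yaw 0.0001 rows>=3.2 
[0.0935, 0.8686, -0.0] yaw -0.5867 rows>=3.5 
[-0.3603, 0.2031, 0.12] yaw -0.2117 rows>=1.7
```

Emit:
{"op": "apply_moves", "data": {"linear": [[0.03,0.2,-0.0546],[0.06,0.42,-0.0546],[0.085,0.62,-0.0546],[0.107,0.7977,-0.0546],[0.107,0.7977,-0.0546]], "yaw": [0,0,0,0,0], "claw": [-1,-1,-1,-1,-1]}}

```text
t: 23.95
tcp_pos: [500.8, 93.9, 253.5]
tcp_rot: [179.8, 0.2, 9.2]
ft_force: [0.4, 0.0, 0.0]
width: 0.048
gripper_force: 59.0
```

Emit:
{"op": "apply_moves", "data": {"linear": [[0.02,0.2,0],[0.04,0.42,0],[0.06,0.64,0],[0.0935,0.8686,0],[0.0935,0.8686,0]], "yaw": [-0.13,-0.28,-0.43,-0.5867,-0.5867], "claw": [-1,-1,-1,-1,-1]}}

```text
t: 24.58
tcp_pos: [559.7, -116.7, 253.0]
tcp_rot: [-180.0, 0.3, 44.4]
ft_force: [-0.0, 0.5, -0.3]
width: 0.056
gripper_force: 59.1
```

Emit:
{"op": "apply_moves", "data": {"linear": [[-0.1,0.06,0],[-0.2,0.12,0.03],[-0.3,0.18,0.06],[-0.3603,0.2031,0.12],[-0.3603,0.2031,0.12]], "yaw": [-0.07,-0.14,-0.2117,-0.2117,-0.2117], "claw": [-1,-1,-1,-1,-1]}}

```text
t: 25.2
tcp_pos: [530.5, -209.3, 223.0]
tcp_rot: [-179.7, 0.1, 57.6]
ft_force: [-0.3, 1.1, -0.2]
width: 0.051
gripper_force: 59.0
```

```bash
python3 sync.py; python3 plan.py 531.7,-210.4,170,57.7 596.7,-251.5,170,57.7
```

```text
tcp [ 533.5 -207.3  226.1] [ 1.80e+02 -1.00e-01  5.79e+01] 0.054 t 25.4
[-0.0144, 0.0007, 0.2243] yaw 0.0026 rows>=0.9 
[-0.0, 0.3076, -0.0] yaw -0.0 rows>=1.2
```

Emit:
{"op": "apply_moves", "data": {"linear": [[-0.01,0,0.1],[-0.01,0,0.2243],[-0.01,0.05,0.2243],[-0.01,0.1,0.2243],[-0.01,0.15,0.2243]], "yaw": [0,0,0,0,0], "claw": [-1,-1,-1,-1,-1]}}

```text
t: 26.02
tcp_pos: [565.6, -232.5, 171.8]
tcp_rot: [179.7, -0.1, 57.7]
ft_force: [-0.3, 0.2, -0.8]
width: 0.054
gripper_force: 59.0
```

Emit:
{"op": "apply_moves", "data": {"linear": [[0,0.04,0],[0,0.08,0],[0,0.12,0],[0,0.156,0],[0,0.156,0]], "yaw": [0,0,0,0,0], "claw": [-1,-1,-1,-1,-1]}}

```text
t: 26.65
tcp_pos: [596.2, -253.0, 169.3]
tcp_rot: [-180.0, 0.0, 57.7]
ft_force: [-0.2, 0.1, -0.5]
width: 0.055
gripper_force: 59.0
```

Emit:
{"op": "apply_moves", "data": {"linear": [[0,0,0.01],[0,0,0.02],[0,0,0.03],[0,0,0.036],[0,0,0.036]], "yaw": [0,0,0,0,0], "claw": [-1,-1,-1,-1,-1]}}

```text
t: 27.28
tcp_pos: [595.6, -252.3, 163.4]
tcp_rot: [179.9, 0.0, 57.7]
ft_force: [-4.3, 1.2, 10.4]
width: 0.052
gripper_force: 60.6
```

Emit:
{"op": "apply_moves", "data": {"linear": [[0,0,-0.012],[0,0,-0.012],[0,0,-0.012],[0,0,-0.012]], "yaw": [0,0,0,0], "claw": [-1,-0.4,-0.4,-0.4]}}

```text
t: 27.78
tcp_pos: [595.7, -252.5, 163.1]
tcp_rot: [-180.0, 0.0, 57.7]
ft_force: [-0.0, 0.2, -0.5]
width: 0.293
gripper_force: 0.0
```

Emit:
{"op": "apply_moves", "data": {"linear": [[0,0,-0.1],[0,0,-0.2],[0,0,-0.4],[0,0,-0.4]], "yaw": [0,0,0,0], "claw": [-0.4,-0.4,-0.4,0]}}

```text
t: 28.28
tcp_pos: [598.5, -253.1, 268.8]
tcp_rot: [179.4, -0.1, 57.7]
ft_force: [0.4, -0.9, 0.4]
width: 0.492
gripper_force: 0.0
```

```bash
python3 sync.py; python3 - <<'E'
from meas import *
from hous import housings
np.set_printoptions(suppress=True,precision=1)
t=cam('top','top2');s=cam('side','side2')
print('covers',np.array(plates(t,5,165))[:,:5]); print('side',np.array(plates(s,5,165))[:,:5]); print(housings(t,160))
# rib tops in side view handled via plate centre
E
```

```text
tcp [ 595.  -252.4  261.9] [-179.8    0.    57.7] 0.501 t 28.475
covers [[ 447.5  125.5    7.1  119.3   99.5]
 [ 611.7  269.1   14.2  118.8   98.6]
 [ 623.1  114.4   10.6  119.1   98.9]
 [ 946.5 -493.6   89.7  313.3   61.2]
 [1011.5 -269.9   85.7  137.1   91.5]]
side [[  438.8   266.8     9.8   125.4   106.7]
 [  613.4   268.     13.9   120.6   102.5]
 [  449.1   123.7     7.    120.6   103.2]
 [  641.4   108.5    10.4   120.4   102.9]
 [  439.6   -58.7     0.    124.1   106.5]
 [  248.7 -1095.2    21.8   457.2   189.5]
 [  403.9 -1509.1     0.    458.5   317.7]
 [ -916.  -1188.9    82.9  1347.6   153.2]
 [ -590.3 -1413.4    62.9  1379.4   285.3]
 [ -476.1 -1373.2    82.9  1222.6   225.9]]
[[616.7 -52.8 -10.3 100.4 121.1 616.6 -52.7]
 [440.3 -24.3  -0.3 100.6 120.2 439.8 -24.1]
 [438.9 289.8   9.6 101.9 120.6 439.  289.8]]
```

Cover 3 (top view around (306,173)) is being knocked aside at this moment, so I'll start with cover 1 and re-measure cover 3 later.

```bash
python3 plan.py 550,-90,250,8 447.5,125.4,80,7
```

```text
[0.4527, -0.4994, 0.0476] yaw 0.8283 rows>=4.6 
[-0.2861, -0.9103, 0.68] yaw 0.0167 rows>=4.7
```

Emit:
{"op": "apply_moves", "data": {"linear": [[0.4527,-0.4994,0.0476],[0.4527,-0.4994,0.0476],[0.4527,-0.4994,0.0476],[0.4527,-0.4994,0.0476],[0.4527,-0.4994,0.0476]], "yaw": [0.8283,0.8283,0.8283,0.8283,0.8283], "claw": [0,0,0,0,0]}}

```text
t: 29.2
tcp_pos: [550.0, -89.2, 250.8]
tcp_rot: [-180.0, 0.1, 7.9]
ft_force: [0.5, -0.5, -0.3]
width: 0.5
gripper_force: 0.0
```

Emit:
{"op": "apply_moves", "data": {"linear": [[-0.0861,-0.25,0.1],[-0.15,-0.5,0.3],[-0.25,-0.75,0.5],[-0.2861,-0.9103,0.68],[-0.2861,-0.9103,0.68]], "yaw": [0.0167,0.0167,0.0167,0.0167,0.0167], "claw": [0,0,0,0,0]}}

```text
t: 29.82
tcp_pos: [445.5, 126.8, 79.5]
tcp_rot: [-180.0, 0.2, 7.1]
ft_force: [0.8, -0.0, -0.5]
width: 0.499
gripper_force: 0.0
```

```bash
python3 sync.py; python3 plan.py 447.5,125.4,22,7
```

```text
tcp [447.2 125.3  80.7] [1.8e+02 1.0e-01 7.1e+00] 0.499 t 30.025
[0.0011, -0.0002, 0.2349] yaw 0.0018 rows>=0.9
```

Settled within 0.3 mm of the target.

Emit:
{"op": "apply_moves", "data": {"linear": [[0,0,0.1],[0,0,0.18],[0,0,0.2349],[0,0,0.2349],[0,0,0.2349]], "yaw": [0,0,0,0,0], "claw": [0,0,0,0,0]}}

```text
t: 30.65
tcp_pos: [449.3, 125.1, 23.6]
tcp_rot: [-180.0, -0.1, 7.0]
ft_force: [0.3, 0.6, -0.1]
width: 0.497
gripper_force: 0.0
```

Emit:
{"op": "apply_moves", "data": {"linear": [[0,0,0],[0,0,0],[0,0,0],[0,0,0],[0,0,0]], "yaw": [0,0,0,0,0], "claw": [-1,-1,-1,-1,-1], "newtons": 80}}

```text
t: 31.28
tcp_pos: [448.9, 125.1, 23.9]
tcp_rot: [180.0, -0.1, 7.0]
ft_force: [-0.6, -0.9, 6.3]
width: 0.139
gripper_force: 79.6
```

```bash
python3 sync.py; python3 - <<'E'
from meas import *
t=cam('top'); print([[round(float(q),1) for q in r[:5]] for r in plates(t,5,165)])
E
```

```text
tcp [448.9 125.1  23.9] [ 1.8e+02 -1.0e-01  7.0e+00] 0.141 t 31.475
[[611.6, 269.1, 14.2, 118.2, 98.2], [665.0, 103.7, 10.7, 118.4, 98.6], [945.2, -493.7, 89.9, 311.8, 57.7]]
```

```bash
python3 plan.py 448.9,125.1,110,7 441.4,-24.2,110,-0.2
```

```text
[-0.0001, 0.0, -0.3445] yaw -0.0 rows>=1.4 
[-0.1026, 0.5891, -0.0] yaw 0.12 rows>=2.4
```

Emit:
{"op": "apply_moves", "data": {"linear": [[0,0,-0.06],[0,0,-0.15],[0,0,-0.25],[0,0,-0.3445],[0,0,-0.3445]], "yaw": [0,0,0,0,0], "claw": [-1,-1,-1,-1,-1]}}

```text
t: 32.15
tcp_pos: [449.8, 125.9, 111.0]
tcp_rot: [-180.0, -0.3, 7.0]
ft_force: [-0.4, -0.3, -2.8]
width: 0.141
gripper_force: 78.8
```

Emit:
{"op": "apply_moves", "data": {"linear": [[-0.02,0.12,0],[-0.05,0.28,0],[-0.08,0.44,0],[-0.1026,0.5891,0],[-0.1026,0.5891,0]], "yaw": [0.03,0.06,0.09,0.12,0.12], "claw": [-1,-1,-1,-1,-1]}}

```text
t: 32.78
tcp_pos: [439.3, -28.1, 107.8]
tcp_rot: [179.9, 0.2, -0.6]
ft_force: [-0.2, 0.3, -1.1]
width: 0.141
gripper_force: 78.8
```

```bash
python3 sync.py; python3 plan.py 441.4,-24.2,70,-0.2
```

```text
tcp [440.3 -22.7 108.5] [-1.8e+02  1.0e-01 -1.0e-01] 0.141 t 32.975
[0.0044, 0.006, 0.1539] yaw 0.002 rows>=0.6
```

Emit:
{"op": "apply_moves", "data": {"linear": [[0.004,0.006,0.05],[0.004,0.006,0.1],[0.004,0.006,0.15],[0.004,0.006,0.15],[0.004,0.006,0.15]], "yaw": [0,0,0,0,0], "claw": [-1,-1,-1,-1,-1]}}

```text
t: 33.6
tcp_pos: [441.9, -25.5, 71.5]
tcp_rot: [-180.0, -0.0, -0.2]
ft_force: [0.3, -0.2, -1.1]
width: 0.141
gripper_force: 78.8
```

```bash
python3 sync.py; python3 sync.py; python3 plan.py 441.4,-24.3,63,-0.2
```

```text
tcp [442.2 -25.6  72. ] [ 1.8e+02 -1.0e-01 -2.0e-01] 0.143 t 33.8
tcp [441.9 -25.6  71.7] [180.   -0.   -0.2] 0.139 t 34.0
[-0.0019, -0.0051, 0.0349] yaw -0.0 rows>=0.1
```

Emit:
{"op": "apply_moves", "data": {"linear": [[-0.002,-0.005,0.008],[-0.002,-0.005,0.016],[-0.002,-0.005,0.024],[-0.002,-0.005,0.032],[-0.002,-0.005,0.036]], "yaw": [0,0,0,0,0], "claw": [-1,-1,-1,-1,-1]}}

```text
t: 34.62
tcp_pos: [441.1, -24.3, 63.8]
tcp_rot: [180.0, 0.0, -0.2]
ft_force: [-6.0, -0.1, 16.1]
width: 0.141
gripper_force: 81.3
```

```bash
python3 sync.py; python3 -c "
from h import robot; print(robot.read_state()['ft_force'])"
```

```text
tcp [441.1 -24.3  63.9] [180.    0.   -0.2] 0.141 t 34.825
[-4.05801267  0.27201723 10.0112669 ]
```

Emit:
{"op": "apply_moves", "data": {"linear": [[0,0,0],[0,0,0],[0,0,0],[0,0,0]], "yaw": [0,0,0,0], "claw": [-0.3,0,0,0]}}

```text
t: 35.33
tcp_pos: [441.2, -24.3, 62.4]
tcp_rot: [180.0, 0.0, -0.2]
ft_force: [-0.5, 0.2, -0.3]
width: 0.498
gripper_force: 0.0
```

Emit:
{"op": "apply_moves", "data": {"linear": [[0,0,-0.1],[0,0,-0.3],[0,0,-0.5],[0,0,-0.5]], "yaw": [0,0,0,0], "claw": [0,0,0,0]}}

```text
t: 35.83
tcp_pos: [444.6, -24.3, 191.7]
tcp_rot: [180.0, -0.6, -0.2]
ft_force: [0.0, 0.6, -0.7]
width: 0.496
gripper_force: 0.0
```

```bash
python3 sync.py; python3 plan.py 510,120,188,7 611.7,269.1,80,14.2
```

```text
tcp [440.1 -24.3 186.1] [-180.     0.2   -0.2] 0.506 t 36.025
[0.2778, -0.5784, -0.0075] yaw -0.12 rows>=2.6 
[0.4765, -0.5424, 0.432] yaw -0.12 rows>=3.4
```

Emit:
{"op": "apply_moves", "data": {"linear": [[0.2778,-0.5784,-0.0075],[0.2778,-0.5784,-0.0075],[0.2778,-0.5784,-0.0075],[0.2778,-0.5784,-0.0075]], "yaw": [-0.12,-0.12,-0.12,-0.12], "claw": [0,0,0,0]}}

```text
t: 36.52
tcp_pos: [510.4, 123.9, 187.4]
tcp_rot: [-179.9, 0.2, 7.4]
ft_force: [-0.9, 0.1, -0.6]
width: 0.503
gripper_force: 0.0
```

Emit:
{"op": "apply_moves", "data": {"linear": [[0.15,-0.15,0.1],[0.3,-0.3,0.2],[0.4,-0.45,0.32],[0.4765,-0.5424,0.432],[0.4765,-0.5424,0.432]], "yaw": [-0.12,-0.12,-0.12,-0.12,-0.12], "claw": [0,0,0,0,0]}}

```text
t: 37.15
tcp_pos: [609.8, 269.1, 75.8]
tcp_rot: [179.9, 0.6, 14.3]
ft_force: [-1.0, -0.8, 0.5]
width: 0.503
gripper_force: 0.0
```

```bash
python3 sync.py;python3 sync.py; python3 plan.py 611.7,269.1,22,14.2; python3 - <<'E'
from meas import *
t=cam('top')
for z in (5,45): print(z,[[round(float(q),1) for q in r[:7]] for r in plates(t,z,165)])
E
```

```text
tcp [613.5 267.   82.2] [179.9  -0.   14.1] 0.503 t 37.35
tcp [613.5 268.2  82.7] [ 1.80e+02 -1.00e-01  1.41e+01] 0.498 t 37.55
[-0.0061, -0.0053, 0.2429] yaw -0.0013 rows>=1.0 
5 [[441.9, -25.4, 0.3, 122.1, 102.4, 442.1, -25.7], [665.1, 103.6, 10.6, 118.1, 97.9, 665.1, 103.5], [944.6, -493.7, 90.0, 310.3, 55.5, 944.7, -493.7]]
45 [[439.6, -22.9, 0.3, 118.3, 99.2, 439.8, -23.1], [655.9, 102.2, 10.6, 114.4, 94.8, 655.9, 102.1], [926.8, -476.6, 90.0, 300.7, 53.8, 926.8, -476.7]]
```

Cover 1 lies within about 1.3 mm and 0.5° of the housing. Now cover 2.

Emit:
{"op": "apply_moves", "data": {"linear": [[-0.006,-0.005,0.1],[-0.006,-0.005,0.18],[-0.006,-0.005,0.24],[-0.006,-0.005,0.24],[-0.006,-0.005,0.24]], "yaw": [0,0,0,0,0], "claw": [0,0,0,0,0]}}

```text
t: 38.22
tcp_pos: [611.6, 270.4, 21.9]
tcp_rot: [-180.0, -0.1, 14.2]
ft_force: [0.1, -0.4, 0.3]
width: 0.501
gripper_force: 0.0
```

Emit:
{"op": "apply_moves", "data": {"linear": [[0,0,0],[0,0,0],[0,0,0],[0,0,0],[0,0,0]], "yaw": [0,0,0,0,0], "claw": [-1,-1,-1,-1,-1], "newtons": 80}}

```text
t: 38.85
tcp_pos: [612.2, 269.8, 22.7]
tcp_rot: [180.0, -0.1, 14.2]
ft_force: [0.7, -0.9, 4.7]
width: 0.141
gripper_force: 81.7
```

```bash
python3 sync.py
```

```text
tcp [612.2 269.9  22.7] [ 1.80e+02 -1.00e-01  1.42e+01] 0.144 t 39.05
```

```bash
python3 plan.py 612.2,269.9,110,14.2 439.4,289.5,110,9.7
```

```text
[0.0002, -0.0001, -0.349] yaw -0.0004 rows>=1.4 
[-0.6508, -0.2456, -0.0] yaw 0.075 rows>=2.8
```

Emit:
{"op": "apply_moves", "data": {"linear": [[0,0,-0.06],[0,0,-0.15],[0,0,-0.25],[0,0,-0.349],[0,0,-0.349]], "yaw": [0,0,0,0,0], "claw": [-1,-1,-1,-1,-1]}}

```text
t: 39.67
tcp_pos: [612.3, 271.4, 111.1]
tcp_rot: [-179.9, -0.3, 14.2]
ft_force: [0.2, 0.3, -3.0]
width: 0.139
gripper_force: 80.8
```

Emit:
{"op": "apply_moves", "data": {"linear": [[-0.16,-0.06,0],[-0.32,-0.12,0],[-0.48,-0.18,0],[-0.6508,-0.2456,0],[-0.6508,-0.2456,0]], "yaw": [0.02,0.04,0.06,0.075,0.075], "claw": [-1,-1,-1,-1,-1]}}

```text
t: 40.3
tcp_pos: [431.9, 290.3, 106.9]
tcp_rot: [179.9, 0.4, 10.1]
ft_force: [-0.2, -0.2, -1.9]
width: 0.141
gripper_force: 80.8
```

```bash
python3 sync.py; python3 sync.py; python3 plan.py 439.4,289.5,70,9.7
```

```text
tcp [439.3 289.  108.2] [180.   -0.    9.6] 0.138 t 40.5
tcp [439.2 289.3 108.4] [-180.     0.     9.6] 0.141 t 40.7
[0.001, -0.0008, 0.1536] yaw -0.0014 rows>=0.6
```

Emit:
{"op": "apply_moves", "data": {"linear": [[0.001,0,0.05],[0.001,0,0.1],[0.001,0,0.15],[0.001,0,0.15],[0.001,0,0.15]], "yaw": [0,0,0,0,0], "claw": [-1,-1,-1,-1,-1]}}

```text
t: 41.32
tcp_pos: [438.7, 289.8, 71.2]
tcp_rot: [-180.0, -0.0, 9.7]
ft_force: [0.2, 0.0, -2.4]
width: 0.139
gripper_force: 80.8
```

```bash
python3 sync.py; python3 sync.py; python3 plan.py 439.4,289.5,62,9.7
```

```text
tcp [439.  289.9  71.7] [-1.8e+02 -1.0e-01  9.7e+00] 0.143 t 41.525
tcp [438.7 289.8  71.4] [-180.    -0.     9.7] 0.14 t 41.725
[0.0025, 0.0015, 0.0375] yaw 0.0 rows>=0.2
```

Emit:
{"op": "apply_moves", "data": {"linear": [[0.0025,0.0015,0.01],[0.0025,0.0015,0.02],[0.0025,0.0015,0.03],[0.0025,0.0015,0.036],[0.0025,0.0015,0.04]], "yaw": [0,0,0,0,0], "claw": [-1,-1,-1,-1,-1]}}

```text
t: 42.35
tcp_pos: [439.1, 289.3, 62.6]
tcp_rot: [179.9, 0.0, 9.7]
ft_force: [-4.3, -4.4, 13.0]
width: 0.14
gripper_force: 82.9
```

Emit:
{"op": "apply_moves", "data": {"linear": [[0,0,0],[0,0,0],[0,0,0]], "yaw": [0,0,0], "claw": [-1,-1,-1]}}

```text
t: 42.72
tcp_pos: [439.1, 289.3, 62.6]
tcp_rot: [180.0, -0.0, 9.7]
ft_force: [-2.8, -2.7, 8.7]
width: 0.139
gripper_force: 82.3
```

Seated. Release, back off, and measure the placement and cover 3.

Emit:
{"op": "apply_moves", "data": {"linear": [[0,0,0],[0,0,0],[0,0,0],[0,0,0]], "yaw": [0,0,0,0], "claw": [-0.3,0,0,0]}}

```text
t: 43.22
tcp_pos: [439.3, 289.4, 61.0]
tcp_rot: [-180.0, 0.0, 9.7]
ft_force: [0.8, 0.4, 0.0]
width: 0.497
gripper_force: 0.0
```

Emit:
{"op": "apply_moves", "data": {"linear": [[0,0,-0.1],[0,0,-0.3],[0,0,-0.5],[0.3,0.3,-0.5],[0.5,0.5,-0.5]], "yaw": [0,0,0,0,0], "claw": [0,0,0,0,0]}}

```text
t: 43.85
tcp_pos: [542.7, 217.5, 187.7]
tcp_rot: [-180.0, -0.2, 9.9]
ft_force: [1.0, 0.1, -0.4]
width: 0.498
gripper_force: 0.0
```

```bash
python3 sync.py;python3 sync.py; python3 - <<'E'
from meas import *
t=cam('top'); s=cam('side')
for z in (5,45): print(z,[[round(float(q),1) for q in r[:7]] for r in plates(t,z,165)])
for z in (5,45): print('side',z,[[round(float(q),1) for q in r[:5]] for r in plates(s,z,165) if 100<r[3]<135])
E
```

```text
tcp [542.2 215.4 185.4] [1.8e+02 1.0e-01 9.5e+00] 0.5 t 44.05
tcp [539.8 219.  186.2] [-179.9    0.     9.9] 0.501 t 44.25
5 [[429.2, 327.5, 27.5, 131.6, 63.0, 429.1, 320.5], [441.9, -25.4, 0.3, 122.0, 102.3, 442.0, -25.7], [665.0, 103.7, 10.8, 118.0, 97.7, 665.1, 103.5], [944.6, -493.7, 90.0, 310.3, 55.4, 944.6, -493.7]]
45 [[427.3, 319.1, 27.5, 127.5, 61.0, 427.2, 312.4], [439.6, -22.9, 0.3, 118.3, 99.1, 439.7, -23.2], [655.8, 102.2, 10.8, 114.4, 94.7, 655.9, 102.1], [926.8, -476.6, 90.0, 300.7, 53.7, 926.8, -476.7]]
side 5 [[438.7, 264.3, 9.6, 126.4, 108.3], [666.9, 101.9, 11.0, 120.6, 102.8], [439.6, -62.7, -1.1, 125.7, 107.8]]
side 45 [[440.7, 290.5, 9.6, 121.6, 104.1], [660.2, 134.3, 11.0, 116.0, 98.8], [441.6, -24.0, -1.1, 120.9, 103.7]]
```

```bash
python3 plan.py 665,103.6,82,10.7
```

```text
[0.4139, 0.5409, 0.4167] yaw -0.0134 rows>=3.2
```

Emit:
{"op": "apply_moves", "data": {"linear": [[0.1,0.15,0.05],[0.2,0.3,0.12],[0.3,0.45,0.25],[0.4139,0.5409,0.38],[0.4139,0.5409,0.4167]], "yaw": [-0.0134,-0.0134,-0.0134,-0.0134,-0.0134], "claw": [0,0,0,0,0]}}

```text
t: 44.98
tcp_pos: [666.0, 97.6, 78.2]
tcp_rot: [179.9, 0.3, 10.3]
ft_force: [-1.2, -0.3, 1.4]
width: 0.501
gripper_force: 0.0
```

```bash
python3 sync.py;python3 sync.py; python3 plan.py 665,103.6,22,10.7; python3 - <<'E'
from meas import *
t=cam('top')
print([[round(float(q),1) for q in r[:7]] for r in plates(t,45,165)])
E
```

```text
tcp [665.5 103.9  83.1] [-1.799e+02 -1.000e-01  1.070e+01] 0.498 t 45.175
tcp [666.3 102.7  83.8] [-180.    -0.2   10.6] 0.498 t 45.375
[-0.0046, -0.0045, 0.2472] yaw -0.0016 rows>=1.0 
[[438.8, 289.8, 9.4, 119.4, 100.9, 438.7, 290.0], [927.3, -476.6, 89.9, 302.1, 55.8, 927.1, -476.6]]
```

Cover 2 is within 0.5 mm. Now cover 3.

Emit:
{"op": "apply_moves", "data": {"linear": [[-0.005,-0.004,0.1],[-0.005,-0.004,0.18],[-0.005,-0.004,0.245],[-0.005,-0.004,0.245],[-0.005,-0.004,0.245]], "yaw": [0,0,0,0,0], "claw": [0,0,0,0,0]}}

```text
t: 46.05
tcp_pos: [665.3, 102.2, 21.2]
tcp_rot: [-180.0, -0.1, 10.5]
ft_force: [0.2, 0.4, -0.6]
width: 0.502
gripper_force: 0.0
```

Emit:
{"op": "apply_moves", "data": {"linear": [[0,0,0],[0,0,0],[0,0,0],[0,0,0],[0,0,0]], "yaw": [0,0,0,0,0], "claw": [-1,-1,-1,-1,-1], "newtons": 80}}

```text
t: 46.68
tcp_pos: [665.5, 102.1, 21.9]
tcp_rot: [180.0, -0.1, 10.5]
ft_force: [-0.2, -1.0, 6.2]
width: 0.141
gripper_force: 82.2
```

```bash
python3 sync.py
```

```text
tcp [665.6 102.1  22. ] [ 1.80e+02 -1.00e-01  1.05e+01] 0.143 t 46.875
```

```bash
python3 plan.py 665.6,102.1,110,10.5 617,-52.8,110,-10.3
```

```text
[0.0001, 0.0, -0.3522] yaw -0.0001 rows>=1.4 
[-0.3041, 0.5738, -0.0] yaw 0.3467 rows>=2.6
```

Emit:
{"op": "apply_moves", "data": {"linear": [[0,0,-0.06],[0,0,-0.15],[0,0,-0.25],[0,0,-0.352],[0,0,-0.352]], "yaw": [0,0,0,0,0], "claw": [-1,-1,-1,-1,-1]}}

```text
t: 47.5
tcp_pos: [666.1, 102.7, 111.1]
tcp_rot: [-180.0, -0.3, 10.5]
ft_force: [0.9, 0.2, -2.1]
width: 0.142
gripper_force: 81.4
```

Emit:
{"op": "apply_moves", "data": {"linear": [[-0.07,0.14,0],[-0.15,0.28,0],[-0.22,0.42,0],[-0.3041,0.5738,0],[-0.3041,0.5738,0]], "yaw": [0.08,0.16,0.25,0.3467,0.3467], "claw": [-1,-1,-1,-1,-1]}}

```text
t: 48.12
tcp_pos: [613.2, -60.4, 106.7]
tcp_rot: [179.6, 0.2, -10.8]
ft_force: [0.1, -0.0, -2.0]
width: 0.143
gripper_force: 81.4
```

```bash
python3 sync.py; python3 sync.py; python3 plan.py 617,-52.8,70,-10.3
```

```text
tcp [615.6 -50.9 107.8] [-1.799e+02  1.000e-01 -1.020e+01] 0.142 t 48.325
tcp [616.2 -51.3 108.5] [-180.     0.   -10.2] 0.137 t 48.525
[0.0043, 0.0052, 0.1539] yaw 0.0022 rows>=0.6
```

Emit:
{"op": "apply_moves", "data": {"linear": [[0.004,0.005,0.05],[0.004,0.005,0.1],[0.004,0.005,0.15],[0.004,0.005,0.15],[0.004,0.005,0.15]], "yaw": [0,0,0,0,0], "claw": [-1,-1,-1,-1,-1]}}

```text
t: 49.15
tcp_pos: [617.0, -54.2, 71.3]
tcp_rot: [-180.0, -0.0, -10.3]
ft_force: [0.5, -1.1, -1.9]
width: 0.144
gripper_force: 81.4
```

```bash
python3 sync.py; python3 sync.py; python3 plan.py 617,-52.8,61,-10.3
```

```text
tcp [617.3 -54.2  71.9] [-1.80e+02 -1.00e-01 -1.03e+01] 0.142 t 49.35
tcp [616.9 -54.3  71.5] [180.   -0.  -10.3] 0.144 t 49.55
[-0.0008, -0.0059, 0.0419] yaw 0.0001 rows>=0.2
```

Emit:
{"op": "apply_moves", "data": {"linear": [[0,-0.006,0.01],[0,-0.006,0.02],[0,-0.006,0.03],[0,-0.006,0.038],[0,-0.006,0.042]], "yaw": [0,0,0,0,0], "claw": [-1,-1,-1,-1,-1]}}

```text
t: 50.18
tcp_pos: [616.9, -52.8, 61.9]
tcp_rot: [180.0, 0.0, -10.3]
ft_force: [-4.9, 0.5, 7.7]
width: 0.138
gripper_force: 82.9
```

Emit:
{"op": "apply_moves", "data": {"linear": [[0,0,0],[0,0,0],[0,0,0]], "yaw": [0,0,0], "claw": [-1,-1,-1]}}

```text
t: 50.55
tcp_pos: [616.9, -52.8, 61.9]
tcp_rot: [180.0, 0.0, -10.3]
ft_force: [-3.1, 1.5, 4.8]
width: 0.144
gripper_force: 82.5
```

Emit:
{"op": "apply_moves", "data": {"linear": [[0,0,0],[0,0,0],[0,0,0],[0,0,0]], "yaw": [0,0,0,0], "claw": [-0.3,0,0,0]}}

```text
t: 51.05
tcp_pos: [617.1, -52.8, 60.6]
tcp_rot: [180.0, -0.0, -10.3]
ft_force: [0.5, 0.5, 0.0]
width: 0.501
gripper_force: 0.0
```

Emit:
{"op": "apply_moves", "data": {"linear": [[0,0,-0.1],[0,0,-0.3],[0,0,-0.5],[-0.3,-0.3,-0.6],[-0.7,-0.8,-0.7]], "yaw": [0,0,0,0,0], "claw": [0,0,0,0,0]}}

```text
t: 51.68
tcp_pos: [551.9, 51.2, 212.2]
tcp_rot: [-179.9, -0.1, -10.5]
ft_force: [1.0, 1.1, -0.6]
width: 0.505
gripper_force: 0.0
```

Emit:
{"op": "apply_moves", "data": {"linear": [[-0.1,-0.15,0],[-0.1,-0.15,0],[-0.1,-0.15,0],[-0.1,-0.15,0]], "yaw": [0,0,0,0], "claw": [0,0,0,0]}}

```text
t: 52.18
tcp_pos: [534.6, 90.0, 210.4]
tcp_rot: [179.9, -0.0, -10.5]
ft_force: [-0.2, -0.4, 0.1]
width: 0.501
gripper_force: 0.0
```

```bash
python3 sync.py; python3 - <<'E'
from meas import *
t=cam('top'); s=cam('side')
for z in (5,45): print(z,[[round(float(q),1) for q in r[:7]] for r in plates(t,z,165)])
print('side',[[round(float(q),1) for q in r[:5]] for r in plates(s,45,165) if 100<r[3]<135])
a=cv2.resize(t['color'][110:310,200:510],(800,516),interpolation=2); cv2.imwrite('pics/f1.png',a)
b=cv2.resize(s['color'][95:305,230:405],(500,600),interpolation=2); cv2.imwrite('pics/f2.png',b)
E
```

```text
tcp [534.3  91.  210.5] [180.    0.  -10.4] 0.501 t 52.375
5 [[441.7, -41.6, 0.4, 121.7, 70.3, 448.8, -48.5], [441.1, 297.2, 9.7, 122.6, 103.6, 440.9, 297.5], [624.3, -55.4, -10.4, 122.3, 102.2, 624.3, -55.5], [944.6, -493.4, 89.8, 311.1, 56.0, 944.7, -493.7]]
45 [[439.5, -38.5, 0.4, 117.9, 68.1, 446.3, -45.2], [438.8, 289.8, 9.7, 118.8, 100.4, 438.7, 290.0], [616.4, -51.9, -10.4, 118.5, 99.0, 616.4, -52.0], [926.8, -476.4, 89.8, 301.5, 54.3, 926.9, -476.7]]
side [[440.6, 290.8, 9.7, 121.9, 104.8], [441.3, -24.1, -0.2, 120.3, 104.9], [618.8, -52.6, -10.1, 120.8, 105.1]]
```

View pics/f2.png

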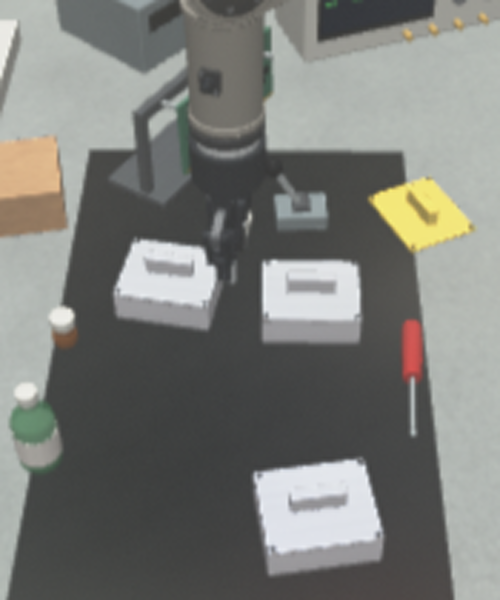

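All three covers are seated, each within about 1.5 mm. I'll move the arm aside to check the rack and lever.

Emit:
{"op": "apply_moves", "data": {"linear": [[-0.15,-0.2,-0.1],[-0.3,-0.4,-0.2],[-0.3,-0.6,-0.3],[-0.3,-0.7,-0.4],[-0.3,-0.7,-0.4]], "yaw": [0,0,0,0,0], "claw": [0,0,0,0,0]}}

```text
t: 53.1
tcp_pos: [491.5, 281.1, 312.6]
tcp_rot: [-179.8, -0.1, -10.0]
ft_force: [-0.4, -0.6, -0.6]
width: 0.51
gripper_force: 0.0
```

```bash
python3 sync.py; python3 - <<'E'
from h import *
s=cam('side'); b=cv2.resize(s['color'][85:235,255:375],(480,600),interpolation=2); cv2.imwrite('pics/f3.png',b)
E
```

```text
tcp [491.6 275.1 309.3] [ 1.798e+02  1.000e-01 -1.050e+01] 0.498 t 53.3
```

View pics/f3.png

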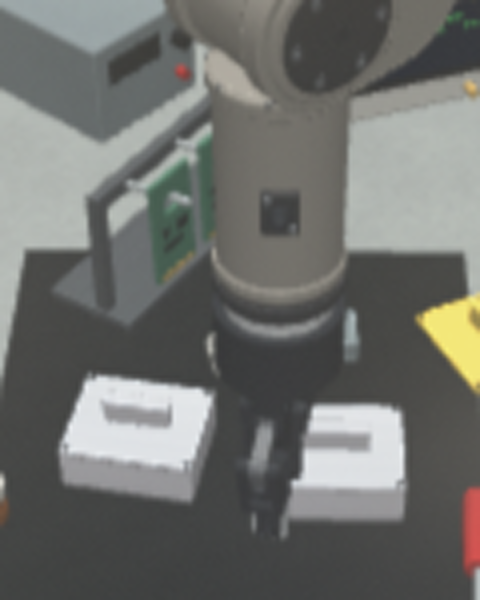

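Card C hangs on peg 1 (tip through its eye at crop (178,198)), and the previous view showed the lever still off. I'm handing in.

```bash
python3 -c "
from h import robot; print(robot.sign_off())"
```

```text
the job is handed in; nothing more can be done
None
```

The job is handed in at about 53 s on the robot's clock: lever switched off, all three cards hung on pegs 1 to 3, and all three housings covered, each cover measured within about 1.5 mm; the hand-in call returned no verdict.

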